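# Hang the black carrier on the line rail and clamp it with the draw latch

### The arm

A 7-joint arm with a two-finger parallel gripper is mounted at the origin on the work surface. World frame = base frame: x ahead of the robot, y to its left, z up, the work surface at z = 0. Lengths are in m, angles in rad, forces in N, time in s.
With the tool pointing down it reaches from about 0.35 to 0.9 m from the base axis. Payload 19.9 kg.
Tool frame: the origin (TCP) lies at the very end of the fingers, on their centre line; the grasp point (between the pads) lies 19 mm behind it (env.grip_depth is the distance from the TCP to the grasp point, in m); z points along the fingers, x is the direction in which the jaws open and shut, and the axes are right-handed (so a half turn about z gives the same grasp; the last joint's range is limited). The gripper opens to 85 mm and grips with 20 to 120 N. Pads are 22 mm wide; open, the fingers measure 114 mm over their backs; the gripper's body (76 mm by 85 mm) begins 54 mm behind the grasp point. The pads swing forward as they close: fully open they stand 13 mm farther back than shut.
Start: joints at [-1.321, 0.417, -0.01, 1.614, 0.005, 1.111, -0.053], TCP at [0.179, 0.599, 0.231] pointing down, gripper open.
Joint ranges: [-2.81, 2.81], [-0.39, 2.02], [-1.27, 1.25], [0.06, 2.57], [-1.19, 4.33], [0.19, 2], [-2.82, 2.82]. Speed limits (rad/s): [1.89, 1.89, 2.39, 2.39, 3.01, 3.01, 3.01].

### API

Orientations are given as a unit quaternion [x, y, z, w].
In Python, from rig import status, vision, env gives the robot as it stands.
- The arm moves only by the tool carry_out, never from a script. Its argument "moves" is a list of rows, each an object with "claw": the closure, from 0 (fully open) to 1 (shut); "translation": the shift along the tool's x, y, z in m, a list of three; "dr": the turn, a rotation vector about the tool's x, y, z in degrees, a list of three. A call has 1 to 8 rows; each row is the pose to reach, as a shift and turn from the pose measured when the call began, along the tool's axes at that moment; what a row does not reach only later rows make up. A row lasts 1/8 s, in which the tool goes at most 62.5 mm and 10.7 degrees, less where a joint would pass 70% of its speed; a pose out of reach is approached as far as the arm can. A call with a gripper value outside its range is refused whole. The fingers move at their own pace and stop on an object; "grip_force" is the grip in N (left out, the last holds). Time passes only in rows, so rows that repeat a pose let the fingers close. It gives the time, the measured TCP pose, the force and the opening at its end, in the units of the state.
- status.observe(): the state, without advancing time (a new reading comes with each control period).
- vision.read_camera(name): name is "scene" or "top" or "wrist"; returns the picture (480x640x3 uint8, red, green, blue); there is no depth.
- vision.camera_info(name): a dict with "fovy" (degrees; the focal length in pixels is half the picture's height over the tangent of half this angle, whatever the lens; pixels are square), "cx", "cy" (the principal point, pixels), "k1" (the pictures are not rectified: a ray, as slopes to the right and down, at radius r is drawn at 1 + k1 r^2 times it, then the intrinsics apply), "R" (3x3) and "t" (3): a world point X has camera coordinates R X + t; the wrist camera has in their place "hand_eye" (4x4, takes a point from camera to tool coordinates, whose origin is the TCP and whose axes are the tool frame's). Camera axes: x right, y down, z forward; pixel columns grow to the right and rows downward; lengths in m; the calibration is good to about 2 mm. A picture is of the moment at which its call begins: read the wrist's pose just before it. camera_info takes no time and is no camera call.
- env.finish_job(): hands the job in, once; it reports no verdict.
Trained networks look in the newest picture that a camera, given by its name, has taken for a name from the list of things; names that differ only in an ending like _2 or _b are one class to them, and where a whole thing is asked for, a point or a joint stands for the part that bears it (a point fixed in the world has none). Each returns a list of dicts, best first, with "conf" (0 to 1); they miss things now and then, are a little off and sometimes report something else, mostly with a low value. They report only what shows in the picture. A call takes as long as a camera call. They do not tell look-alikes from the thing itself.
- vision.boxes_of(query, camera): "bbox" ([left, top, width, height] in pixels, round what is visible of it).
The state is a dict: "clock": time; "joint_pos": joint angles; "dq": joint speeds; "tau": joint torques, N m; "tool_pos": TCP position; "tcp_rot": TCP orientation; "wrist_force": force on the tool from outside, world axes, zero at the start; "torque": the same for the moment, N m; "grip_width": opening from 0.0 (shut) to 1.0 (fully open).
Only numpy, scipy, OpenCV 4.12 (cv2) and the standard library are available. Lean on these libraries where they do the work, as an engineer would, in place of code of your own. Each camera call takes 0.05 s, during which the arm holds its last target.

### The job

Pick up the carrier with the black housing by its orange grip, lift its hook over the yellow lip of the rail at the station, lower it gently until it is fully seated behind the lip, and let go. Then swing the latch's wire bail over the carrier's orange grip so that it lies in front of the grip's neck, and push the red lever over past centre until it lies flat and clamps. Leave the white carrier and everything else on the bench where they are.

Things in the scene. Friction and masses are not known exactly. Their poses are not given: they have to be found in the camera images.
- station: Fixed rail station on the bench, placed and turned differently each time. Origin on the bench under the middle of the lip's front face; +x points across the rail away from the robot, y along the rail, z up. The rail is 30 mm deep; below it is free space back to a pedestal at x 68 mm (10 mm high foot plate from x 55). Grey deck behind, top at 163 mm, to x 165 mm.
- lip_top (a point): Middle of the top front edge of the yellow anti-jump lip, 165 mm above the bench; axes as the station. The lip is 8 mm thick (along x), 220 mm long; its plain front face goes down 30 mm.
- pocket (a point): Centre of the pocket's floor in the trough behind the lip, 23.5 mm below the lip's top, 141.5 mm above the bench; axes as the station. The trough is 28 mm wide along x (x 8 to 36 mm from the lip's front); two black cheeks leave 74 mm along y for the 60 mm wide hook nose.
- black_carrier_grip (a point): Centre of the orange grip block (24 along x, 34 along y, 28 high) on top of the carrier with the BLACK housing, 0.4 to 0.72 kg in all, balanced under this point within 5 mm. It starts standing on the bench, this point 156 mm above its underside. +x is where the hook nose points. A flat web plate (x -36 to +27, 60 wide, 6 thick) has its top 28 mm below this point.
- black_carrier_nose (a point): Middle of the lower edge of the black carrier's hook nose: 24 mm in +x and 58 mm below the grip centre. The nose (6 thick, 60 wide) hangs 24 mm down from the web; an 18 mm slot lies between it and the upright stem (x -3 to +3, 50 wide). Hung, its x along the station's, the lip stands in this slot and the nose rests on the pocket's floor, the web just above the lip.
- black_carrier_keeper (a point): Middle of the front (-x) face of the black carrier's dark keeper neck, 14 x 34 mm and 14 high, between web and grip block; 7 mm in -x and 21 mm below the grip centre. The grip block overhangs it by 5 mm; the bail's bar hooks in front of it, under the overhang.
- black_carrier_housing (a point): Centre of the black plastic housing at the bottom of the carrier: 80 along x, 120 along y, 45 high. The stem rises from its top.
- bail_bar (a point): Middle of the 8 mm cross bar of the latch's steel wire bail, a loop 60 mm wide inside and 110 mm long, hinged on the lever, free to swing about the station's y. It starts leaning back, away from the robot, just past upright, bar at the top. Pushed forward past upright it falls in about 1 s over the grip block and rests on the web in front of the neck, 24 to 30 mm below the grip.
- white_carrier_grip (a point): Centre of the orange grip block of the other carrier, alike but with a WHITE housing; a bystander to be left alone. The two swap sides at random.
- lever_pivot (a point): The lever's hinge line, fixed on the station at x 75 mm, 181 mm above the bench; axis along the station's y.
- lever_tip (a point): Free end of the red lever, 80 mm from the pivot (24 wide, 8 thick, red from 10 to 80 mm). The bail is hinged on the lever 26 mm from the pivot.
- lever (a joint): Lever angle, rad: 0 = shut, lying flat and pointing away from the robot (station +x); grows as it rises. It starts near 1.75 to 1.95 (upright, leaning a little towards the robot) and stays where left by friction (about 1 N at the tip). Pushed down to 0 with the bail hooked it draws the bail and goes over centre just before 0; takes under 5 N at the tip.
- bail (a joint): Angle of the bail on the lever, rad. The bail's angle above level, pointing towards the robot, is bail minus lever: 1.75 to 2.0 when leaning back at its stop, about -0.3 when hooked with the lever up, 0 when clamped.
- loop (a joint): Stretch of the bail's spring, m: 0 when slack, about 0.0045 when clamped on the keeper.
- tape: Yellow roll ring, 90 mm across, 24 high, bystander; origin at the centre of its underside.
- driver: Green and black power screwdriver lying on its side, 200 mm long, bystander; origin under its middle.
- screw_bin: Blue open bin 100 x 140 x 50 mm, bystander; origin at the centre of its underside.
- grease_jar: Jar 64 mm across, 75 high, bystander; origin at the centre of its underside.
- motor_cover: Black cover plate 90 x 90 mm with a round boss, 35 high, bystander; origin at the centre of its underside.
- wrench: Steel wrench 160 mm long, bystander; origin under its middle.
There are look-alikes about, which are no part of the job. What is shaped like the part that bears black_carrier_grip but pink is not meant.

How it is judged:
On the way, in this order (a step that is already met when the one before it is completed fails the run):
1. the black carrier's hook nose is above the lip, over the trough (z of black_carrier_nose in the frame of station above 0.166 m and x of black_carrier_nose in the frame of station between 0.008 and 0.036 m), for 0.05 s.
2. the black carrier is seated behind the lip and let go, the latch still open (x of black_carrier_nose in the frame of station between 0.009 and 0.035 m and z of black_carrier_nose in the frame of station between 0.138 and 0.148 m and y of black_carrier_nose in the frame of station between -0.012 and 0.012 m and angle between black_carrier_grip's own z axis and vertical below 0.12 rad and contact force between the fingers and black_carrier below 0.1 N and value of joint lever above 1 rad), for 0.2 s.
3. the bail lies in front of the keeper neck, the lever still up (x of black_carrier_nose in the frame of station between 0.009 and 0.035 m and z of black_carrier_nose in the frame of station between 0.138 and 0.148 m and y of black_carrier_nose in the frame of station between -0.012 and 0.012 m and angle between black_carrier_grip's own z axis and vertical below 0.12 rad and x of bail_bar in the frame of black_carrier_grip between -0.042 and -0.008 m and z of bail_bar in the frame of black_carrier_grip below -0.014 m and value of joint lever above 0.6 rad), for 0.1 s.
4. the lever is flat past centre and the bail's spring is stretched (x of black_carrier_nose in the frame of station between 0.009 and 0.035 m and z of black_carrier_nose in the frame of station between 0.138 and 0.148 m and y of black_carrier_nose in the frame of station between -0.012 and 0.012 m and angle between black_carrier_grip's own z axis and vertical below 0.12 rad and x of bail_bar in the frame of black_carrier_grip between -0.042 and -0.008 m and z of bail_bar in the frame of black_carrier_grip below -0.014 m and value of joint lever below 0.08 rad and value of joint loop above 0.002 m), for 0.2 s.
At the end, for the whole second after the job is handed in: Black carrier at rest in the pocket: nose behind the lip, within 5 mm of the trough floor and 12 mm of the middle, upright to 0.12 rad; bail bar in front of the neck under the overhang; lever within 0.08 rad of flat, bail spring stretched over 2 mm; white carrier and others within 30 mm (all of step 4 and linear speed of black_carrier below 0.02 m/s and distance of white_carrier_grip from where it was at the start of the episode below 0.03 m and not (distance of any of tape, driver, screw_bin, grease_jar, motor_cover, wrench from where it was at the start of the episode above 0.03 m)); the robot touches nothing.
It fails at once if the black carrier is dropped (let go and faster than 0.5 m/s) (contact force between the fingers and black_carrier below 0.1 N and linear speed of black_carrier above 0.5 m/s).
It fails at once if the black carrier is set on the station with more than 60 N (contact force between black_carrier and station above 60 N).
It fails at once if the white carrier is moved more than 30 mm (distance of white_carrier_grip from where it was at the start of the episode above 0.03 m).
It fails at once if another thing on the bench is moved more than 30 mm (distance of any of tape, driver, screw_bin, grease_jar, motor_cover, wrench from where it was at the start of the episode above 0.03 m).
It also fails if it takes over 59 s, if anything falls off the work surface, if the arm or the gripper's body presses on something with over 40 N, if the wrist force passes 120 N, or if a joint passes its speed limit or range.

## Working session

There is one attempt and no reset: what is moved stays moved. The work goes in short steps, Python scripts to look and compute and a tool call to move; the robot and the scene stay as the last step left them, time stands still between calls to the robot, and variables do not carry over. Pictures are saved under pics/ and viewed, and the job is handed in when it is done.

Besides the shell and the picture viewer there is one more tool, called after "Call:" by a JSON object that holds its "name" and its "arguments", one argument or row to a line. carry_out: Moves the arm, as the interface text tells. Its arguments: {"type":"object","properties":{"moves":{"type":"array"},"grip_force":{"type":"number"}},"required":["moves"]}

```bash
ls -la; mkdir -p pics; python3 - <<'E'
from rig import status, vision, env
import cv2
print(status.observe())
for c in ["scene","top","wrist"]:
    im=vision.read_camera(c); cv2.imwrite(f"pics/{c}0.png",im[:,:,::-1]); print(c,vision.camera_info(c))
print(env.grip_depth)
E
```

```text
total 12
drwxr-xr-x  3 agent agent 4096 Dec  7 15:49 .
drwxr-xr-x 23 root  root  4096 Dec  7 15:49 ..
drwxr-xr-x  2 agent agent 4096 Dec  7 15:49 pics
{'clock': 0.0, 'joint_pos': array([-1.32151433,  0.41799033, -0.01028996,  1.61419741,  0.0046964 ,
        1.11070035, -0.05303581]), 'dq': array([-0.00068717,  0.00207527,  0.00020169,  0.0007319 ,  0.001456  ,
       -0.00126704, -0.00039862]), 'tau': array([ 1.48555897e-03, -8.64449430e+01,  6.79648183e-01, -4.34896874e+01,
        1.92098256e-02,  7.51659391e-03,  7.29568256e-06]), 'tool_pos': array([0.17910211, 0.59841083, 0.23064036]), 'tcp_rot': array([ 8.02103559e-01,  5.97184624e-01, -4.79984339e-04,  4.17101194e-04]), 'wrist_force': array([-0.12817257, -0.44472223, -0.42802995]), 'torque': array([-0.01081684, -0.00892622,  0.06760166]), 'grip_width': 0.9978347619282297}
scene {'fovy': 42.042992551664156, 'cx': 322.1313029523488, 'cy': 234.5157654758564, 'k1': -0.11960543548876881, 'R': array([[ 0.33679105,  0.94155551, -0.00670929],
       [ 0.74134715, -0.26955678, -0.61460845],
       [-0.5804965 ,  0.20202071, -0.7888038 ]]), 't': array([-0.1408638 , -0.27610552,  2.12117608])}
top {'fovy': 46.94060616414494, 'cx': 322.0168123660909, 'cy': 237.16365905951605, 'k1': 0.0051619255274723925, 'R': array([[-0.0199613 , -0.99980001, -0.00122329],
       [-0.99269549,  0.01996503, -0.11898349],
       [ 0.11898412, -0.00116071, -0.99289548]]), 't': array([0.008885  , 0.47049151, 1.49532502])}
wrist {'fovy': 64.11897437032482, 'cx': 318.5110880192289, 'cy': 238.27706463694466, 'k1': -0.04037287461165035, 'hand_eye': array([[ 9.99999675e-01, -7.90677722e-04,  1.55096790e-04,
        -2.13072562e-04],
       [ 7.02242807e-04,  9.49625537e-01,  3.13386097e-01,
        -8.04301742e-02],
       [-3.95071277e-04, -3.13385886e-01,  9.49625784e-01,
        -1.42085699e-01],
       [ 0.00000000e+00,  0.00000000e+00,  0.00000000e+00,
         1.00000000e+00]])}
0.0187
```

View pics/scene0.png

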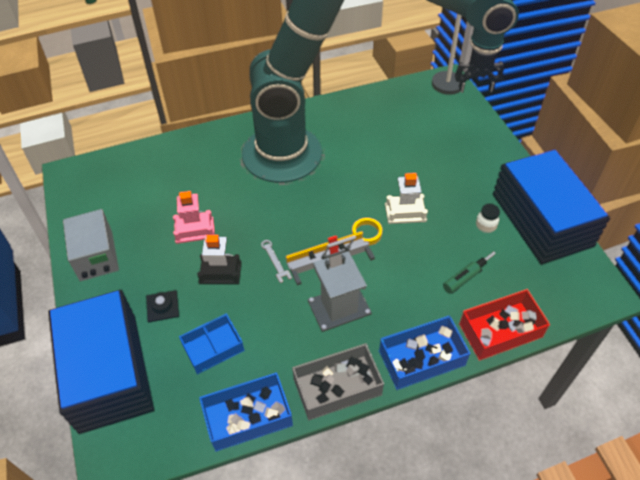

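View pics/top0.png

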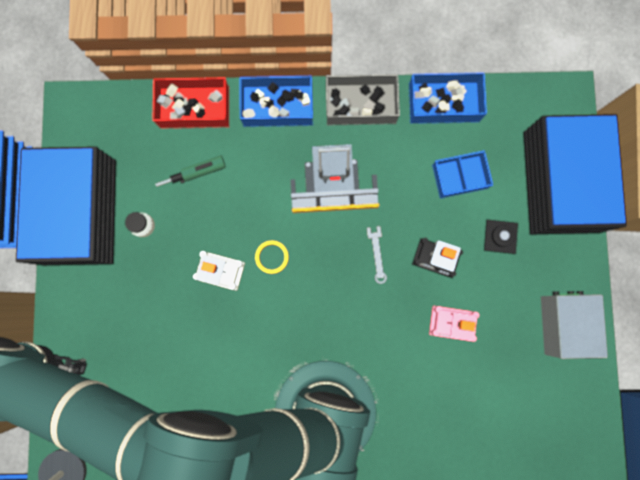

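View pics/wrist0.png

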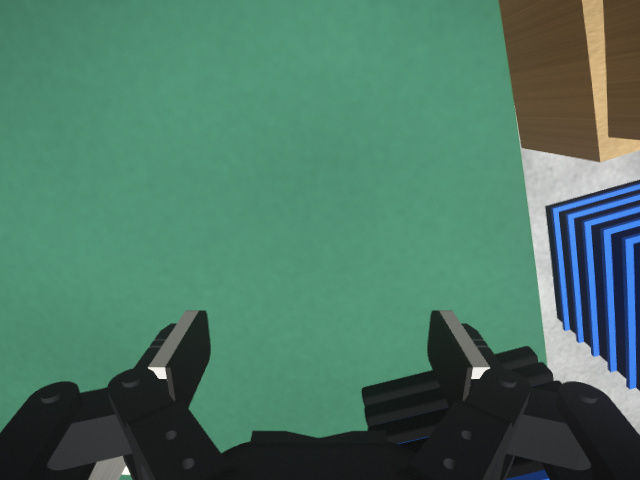

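```bash
cat > h.py <<'E'
from rig import status, vision, env
import numpy as np, cv2
from scipy.spatial.transform import Rotation as Rn
def cam(name, st=None):
    i=vision.camera_info(name); f=240/np.tan(np.radians(i['fovy'])/2)
    if name=='wrist':
        T=np.eye(4); T[:3,:3]=Rn.from_quat(st['tcp_rot']).as_matrix(); T[:3,3]=st['tool_pos']
        C=T@i['hand_eye']; R=C[:3,:3].T; t=-R@C[:3,3]
    else: R,t=np.array(i['R']),np.array(i['t'])
    K=np.array([[f,0,i['cx']],[0,f,i['cy']],[0,0,1]]); 
    return K,np.array([i['k1'],0,0,0,0.]),R,t
def proj(c,X):
    K,d,R,t=c; return cv2.projectPoints(np.atleast_2d(X).astype(float),cv2.Rodrigues(R)[0],t,K,d)[0][:,0]
def ray(c,uv):
    K,d,R,t=c; p=cv2.undistortPoints(np.array(uv,float).reshape(-1,1,2),K,d)[:,0]
    D=np.c_[p,np.ones(len(p))]@R; return -R.T@t,D
def atz(c,uv,z):
    o,D=ray(c,uv); return o+D*((z-o[2])/D[:,2])[:,None]
E
python3 - <<'E'
from h import *
for c,q in [("scene",["black_carrier_grip","bail_bar","lever_tip","station","white_carrier_grip"]),("top",["black_carrier_grip","bail_bar","lever_tip","station"])]:
    im=vision.read_camera(c)
    for n in q: print(c,n,[(np.round(b['bbox'],1).tolist(),round(b['conf'],2)) for b in vision.boxes_of(n,c)][:4])
import cv2
t=cv2.imread('pics/top0.png'); s=cv2.imread('pics/scene0.png')
def crop(im,x,y,w,h,k,n): cv2.imwrite(n,cv2.resize(im[y:y+h,x:x+w],None,fx=k,fy=k,interpolation=cv2.INTER_CUBIC))
crop(t,400,220,100,75,8,'pics/tb.png'); crop(t,280,130,120,90,6.6,'pics/ts.png')
crop(s,180,220,80,75,8,'pics/sb.png'); crop(s,260,215,130,110,5.4,'pics/ss.png')
E
```

```text
scene black_carrier_grip [([174.6, 192.2, 37.2, 51.7], 0.74), ([198.0, 235.9, 40.6, 50.1], 0.65)]
scene bail_bar []
scene lever_tip [([320.7, 235.9, 36.0, 36.3], 0.61)]
scene station []
scene white_carrier_grip [([387.3, 171.1, 40.5, 52.4], 0.88)]
top black_carrier_grip [([413.1, 238.6, 48.8, 40.9], 0.95), ([427.3, 309.0, 50.8, 32.5], 0.94)]
top bail_bar [([321.6, 147.2, 30.2, 25.9], 0.75)]
top lever_tip [([319.2, 143.9, 32.9, 36.9], 0.82), ([366.6, 227.8, 23.4, 55.1], 0.33)]
top station [([293.1, 145.4, 85.0, 68.5], 0.77)]
```

```bash
cd pics; python3 -c "
import cv2,numpy as np
a,b=cv2.imread('tb.png'),cv2.imread('sb.png')
f=lambda i:cv2.resize(i,(400,300))
n=['tb','sb','ts','ss']
I=[f(cv2.imread(x+'.png')) for x in n]
cv2.imwrite('m.png',np.vstack([np.hstack(I[:2]),np.hstack(I[2:])]))"
```

```text
(no output)
```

View pics/m.png

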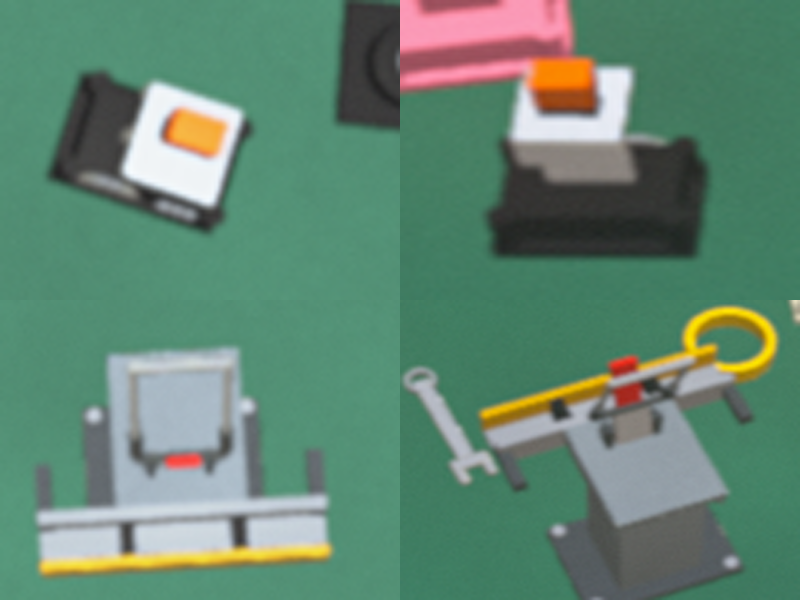

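```bash
python3 - <<'E'
from h import *
T=cam('top'); S=cam('scene')
t=cv2.imread('pics/top0.png'); s=cv2.imread('pics/scene0.png')
def blob(im,x,y,w,h,lo,hi):
    hsv=cv2.cvtColor(im,cv2.COLOR_BGR2HSV)[y:y+h,x:x+w]; m=cv2.inRange(hsv,lo,hi)
    n,l,st,ce=cv2.connectedComponentsWithStats(m); k=1+np.argmax(st[1:,4]); 
    cnt=np.argwhere(l==k)[:,::-1]+[x,y]
    return ce[k]+[x,y],st[k],cv2.minAreaRect(cnt.astype(np.float32))
OR=((5,150,120),(18,255,255)); YE=((20,150,100),(32,255,255))
g=blob(t,430,235,40,40,*OR); print('grip top',g)
G=atz(T,[g[0]],.170-.000); print(G, 'at .165', atz(T,[g[0]],.165))
gs=blob(s,195,225,40,40,*OR); print('grip scene',gs,'proj',proj(S,G-[0,0,.01]))
l=blob(t,285,190,105,30,*YE); print('lip',l)
b=cv2.boxPoints(l[2]); print(b); P=atz(T,b,.165); print(P)
print('lip c',atz(T,[l[0]],.165))
ls=blob(s,280,225,90,40,*YE);print(ls); print(proj(S,atz(T,[l[0]],.165)))
E
```

```text
grip top (array([448.20895522, 252.55223881]), array([11, 13, 15, 11, 67], dtype=int32), ((447.9500427246094, 252.64999389648438), (12.965337753295898, 7.589465618133545), 18.434947967529297))
[[ 0.40870628 -0.31349178  0.17      ]] at .165 [[ 0.40914181 -0.31463981  0.165     ]]
grip scene (array([212.29251701, 240.18367347]), array([ 11,   9,  13,  13, 147], dtype=int32), ((212.0, 240.0), (12.0, 12.0), 90.0)) proj [[212.16907641 239.30931302]]
lip (array([335.22916667, 207.81597222]), array([  7,  14,  87,   8, 288], dtype=int32), ((335.0138244628906, 207.23451232910156), (4.580317974090576, 86.20393371582031), 86.633544921875))
[[291.85175 207.47934]
 [377.90692 202.41727]
 [378.1759  206.98969]
 [292.12073 212.05176]]
[[ 0.53111299  0.074202    0.165     ]
 [ 0.53968182 -0.14325013  0.165     ]
 [ 0.52796834 -0.14355468  0.165     ]
 [ 0.51941818  0.07368182  0.165     ]]
lip c [[ 0.52804549 -0.03519353  0.165     ]]
(array([306.18503937, 251.55511811]), array([  6,  17,  42,  20, 254], dtype=int32), ((307.0, 251.50001525878906), (6.008326530456543, 43.955657958984375), 71.56504821777344))
[[323.14901464 243.24111799]]
```

```bash
cat > go.py <<'E'
from h import *
import sys
def rel(p,yaw,st=None):
    """yaw deg: direction of tool y (=object x) in world, tool down"""
    st=st or status.observe(); R0=Rn.from_quat(st['tcp_rot']); y=np.radians(yaw)
    Y=np.array([np.cos(y),np.sin(y),0]); Z=np.array([0,0,-1.]); X=np.cross(Y,Z)
    R1=Rn.from_matrix(np.c_[X,Y,Z])
    print('T',np.round(R0.inv().apply(np.array(p)-st['tool_pos']),4).tolist(),'dr',np.round(np.degrees((R0.inv()*R1).as_rotvec()),2).tolist(),'at',np.round(st['tool_pos'],4),'w',round(st['grip_width'],3),'t',st['clock'],'F',np.round(st['wrist_force'],1))
if __name__=='__main__': rel([float(a) for a in sys.argv[1:4]],float(sys.argv[4]))
E
python3 go.py 0.41 0.05 0.36 2.3; python3 go.py 0.41 -0.314 0.30 -17
```

```text
T [-0.4595, 0.3785, -0.1287] dr [0.0, 0.0, -18.96] at [0.1792 0.5988 0.2313] w 1.002 t 0.7 F [-0.3 -0.2 -0.1]
T [-0.8082, 0.4829, -0.0687] dr [0.0, 0.0, 0.34] at [0.1792 0.5988 0.2313] w 1.002 t 0.7 F [-0.3 -0.2 -0.1]
```

Call:
{"name": "carry_out", "arguments": {
  "moves": [
    {"claw": 0, "translation": [-0.06, 0.05, -0.05], "dr": [0, 0, -3]},
    {"claw": 0, "translation": [-0.11, 0.09, -0.08], "dr": [0, 0, -6]},
    {"claw": 0, "translation": [-0.16, 0.13, -0.1], "dr": [0, 0, -9]},
    {"claw": 0, "translation": [-0.21, 0.17, -0.12], "dr": [0, 0, -12]},
    {"claw": 0, "translation": [-0.26, 0.21, -0.128], "dr": [0, 0, -15]},
    {"claw": 0, "translation": [-0.31, 0.25, -0.128], "dr": [0, 0, -18]},
    {"claw": 0, "translation": [-0.35, 0.29, -0.128], "dr": [0, 0, -19]},
    {"claw": 0, "translation": [-0.39, 0.33, -0.128], "dr": [0, 0, -19]}
  ]
}}

```text
clock: 1.7
tool_pos: [0.3671, 0.1617, 0.3591]
tcp_rot: [0.692, 0.722, 0.001, -0.0]
wrist_force: [0.3, -0.4, -0.5]
grip_width: 0.997
```

```bash
python3 go.py 0.41 0.0 0.36 2.3
```

```text
T [-0.1633, 0.0362, -0.001] dr [0.05, -0.06, 0.06] at [0.3671 0.1617 0.3591] w 0.997 t 1.7 F [ 0.3 -0.4 -0.5]
```

Call:
{"name": "carry_out", "arguments": {
  "moves": [
    {"claw": 0, "translation": [-0.06, 0.01, 0], "dr": [0, 0, 0]},
    {"claw": 0, "translation": [-0.12, 0.02, 0], "dr": [0, 0, 0]},
    {"claw": 0, "translation": [-0.17, 0.03, 0], "dr": [0, 0, 0]},
    {"claw": 0, "translation": [-0.2, 0.035, 0], "dr": [0, 0, 0]},
    {"claw": 0, "translation": [-0.2, 0.035, 0], "dr": [0, 0, 0]}
  ]
}}

```text
clock: 2.33
tool_pos: [0.4104, -0.0385, 0.3592]
tcp_rot: [0.694, 0.72, 0.001, 0.0]
wrist_force: [0.4, 0.6, 1.2]
grip_width: 0.998
```

```bash
python3 - <<'E'
from h import *
st=status.observe(); im=vision.read_camera('wrist'); cv2.imwrite('pics/w1.png',im[:,:,::-1])
C=cam('wrist',st); import pickle; pickle.dump((st,C),open('w1.pkl','wb'))
print(st['tool_pos'],st['dq'].round(3))
print(proj(C,[[.524,-.035,.165],[.52,.07,.165],[.52,-.14,.165]]))
E
```

```text
[ 0.41039496 -0.03852992  0.35915095] [-0.026 -0.001 -0.059  0.011 -0.009  0.002 -0.043]
[[317.75409424 317.40544363]
 [423.12722736 317.00833799]
 [211.90893655 310.19741255]]
```

View pics/w1.png

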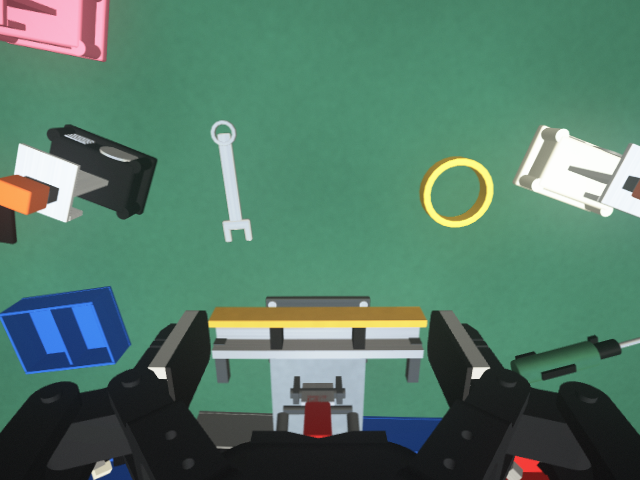

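```bash
python3 - <<'E'
from h import *
import pickle
st,C=pickle.load(open('w1.pkl','rb'))
im=cv2.imread('pics/w1.png'); 
cv2.imwrite('pics/w1c.png',cv2.resize(im[290:440,200:440],None,fx=3.3,fy=3.3,interpolation=cv2.INTER_CUBIC))
for u in (230,300,400): print(u,[tuple(im[v,u]) for v in range(304,332)])
print([tuple(im[324,u]) for u in range(203,216)],[tuple(im[324,u]) for u in range(420,433)])
E
```

```text
230 [(np.uint8(114), np.uint8(143), np.uint8(83)), (np.uint8(112), np.uint8(142), np.uint8(82)), (np.uint8(99), np.uint8(136), np.uint8(97)), (np.uint8(65), np.uint8(121), np.uint8(128)), (np.uint8(53), np.uint8(116), np.uint8(148)), (np.uint8(54), np.uint8(116), np.uint8(148)), (np.uint8(53), np.uint8(116), np.uint8(147)), (np.uint8(53), np.uint8(114), np.uint8(146)), (np.uint8(53), np.uint8(115), np.uint8(148)), (np.uint8(53), np.uint8(115), np.uint8(148)), (np.uint8(54), np.uint8(116), np.uint8(149)), (np.uint8(55), np.uint8(117), np.uint8(150)), (np.uint8(53), np.uint8(115), np.uint8(147)), (np.uint8(53), np.uint8(116), np.uint8(149)), (np.uint8(53), np.uint8(116), np.uint8(149)), (np.uint8(54), np.uint8(117), np.uint8(150)), (np.uint8(66), np.uint8(151), np.uint8(192)), (np.uint8(91), np.uint8(207), np.uint8(238)), (np.uint8(102), np.uint8(227), np.uint8(246)), (np.uint8(102), np.uint8(226), np.uint8(246)), (np.uint8(101), np.uint8(226), np.uint8(246)), (np.uint8(102), np.uint8(226), np.uint8(246)), (np.uint8(103), np.uint8(227), np.uint8(247)), (np.uint8(158), np.uint8(217), np
[... 3305 characters left out ...]
246)), (np.uint8(101), np.uint8(227), np.uint8(247)), (np.uint8(101), np.uint8(226), np.uint8(246))] [(np.uint8(106), np.uint8(230), np.uint8(248)), (np.uint8(106), np.uint8(230), np.uint8(249)), (np.uint8(104), np.uint8(230), np.uint8(248)), (np.uint8(105), np.uint8(230), np.uint8(248)), (np.uint8(106), np.uint8(231), np.uint8(249)), (np.uint8(106), np.uint8(230), np.uint8(248)), (np.uint8(108), np.uint8(211), np.uint8(228)), (np.uint8(115), np.uint8(170), np.uint8(141)), (np.uint8(120), np.uint8(150), np.uint8(88)), (np.uint8(84), np.uint8(105), np.uint8(65)), (np.uint8(39), np.uint8(47), np.uint8(36)), (np.uint8(35), np.uint8(40), np.uint8(34)), (np.uint8(34), np.uint8(39), np.uint8(32))]
```

View pics/w1c.png

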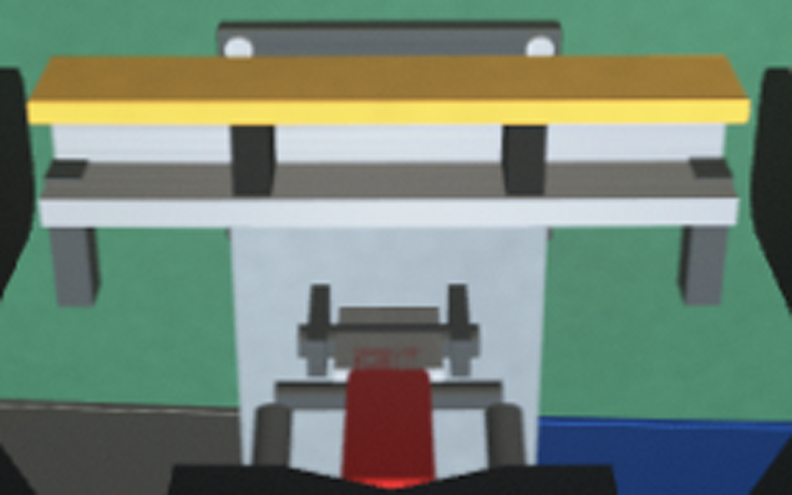

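```bash
python3 - <<'E'
from h import *
import pickle
st,C=pickle.load(open('w1.pkl','rb'))
P=atz(C,[[208.5,320.2],[427,319.8],[230,320.1],[400,319.7],[317.8,319.95]],.165); print(P.round(4))
d=P[1]-P[0]; print(np.linalg.norm(d), np.degrees(np.arctan2(-d[0],d[1])))
d=P[3]-P[2]; print(np.degrees(np.arctan2(-d[0],d[1])))
print(atz(C,[[275/3.3+200,195/3.3+290],[503/3.3+200,195/3.3+290]],.1415))
T=cam('top'); print(proj(T,P[:2]))
E
python3 go.py 0.38 -0.314 0.32 -17
```

```text
[[ 0.5314 -0.144   0.165 ]
 [ 0.523   0.0743  0.165 ]
 [ 0.5304 -0.1225  0.165 ]
 [ 0.5238  0.0472  0.165 ]
 [ 0.5269 -0.0348  0.165 ]]
0.21851267273638916 2.206177916962252
2.2484185305337423
[[ 0.57848385 -0.07084934  0.1415    ]
 [ 0.57572998  0.00497564  0.1415    ]]
[[378.32681751 205.62613343]
 [291.85461445 210.64015479]]
T [-0.2756, -0.0413, 0.0386] dr [0.05, -0.08, 19.28] at [ 0.4102 -0.0371  0.359 ] w 1.003 t 2.375 F [ 0.5  0.7 -0.3]
```

```bash
python3 go.py 0.45 -0.327 0.34 -17
```

```text
T [-0.2913, 0.0282, 0.0187] dr [0.05, -0.08, 19.28] at [ 0.4102 -0.0371  0.359 ] w 1.003 t 2.375 F [ 0.5  0.7 -0.3]
```

Call:
{"name": "carry_out", "arguments": {
  "moves": [
    {"claw": 0, "translation": [-0.05, 0.005, 0.005], "dr": [0, 0, 4]},
    {"claw": 0, "translation": [-0.1, 0.01, 0.01], "dr": [0, 0, 8]},
    {"claw": 0, "translation": [-0.15, 0.015, 0.015], "dr": [0, 0, 12]},
    {"claw": 0, "translation": [-0.2, 0.02, 0.018], "dr": [0, 0, 16]},
    {"claw": 0, "translation": [-0.25, 0.025, 0.018], "dr": [0, 0, 19]},
    {"claw": 0, "translation": [-0.28, 0.028, 0.018], "dr": [0, 0, 19.3]},
    {"claw": 0, "translation": [-0.29, 0.028, 0.018], "dr": [0, 0, 19.3]},
    {"claw": 0, "translation": [-0.29, 0.028, 0.018], "dr": [0, 0, 19.3]}
  ]
}}

```text
clock: 3.38
tool_pos: [0.45, -0.3251, 0.3404]
tcp_rot: [0.804, 0.595, 0.001, -0.001]
wrist_force: [-0.7, 0.2, -0.1]
grip_width: 1.004
```

```bash
python3 - <<'E'
from h import *
st=status.observe(); im=vision.read_camera('wrist'); cv2.imwrite('pics/w2.png',im[:,:,::-1])
C=cam('wrist',st); import pickle; pickle.dump((st,C),open('w2.pkl','wb'))
print(st['tool_pos'],st['dq'].round(3)); print(proj(C,[[.409,-.3135,.17]]))
E
```

```text
[ 0.44995866 -0.32505814  0.34038302] [-0.028 -0.023 -0.002  0.013  0.005 -0.003 -0.011]
[[317.12104791 161.49445713]]
```

View pics/w2.png

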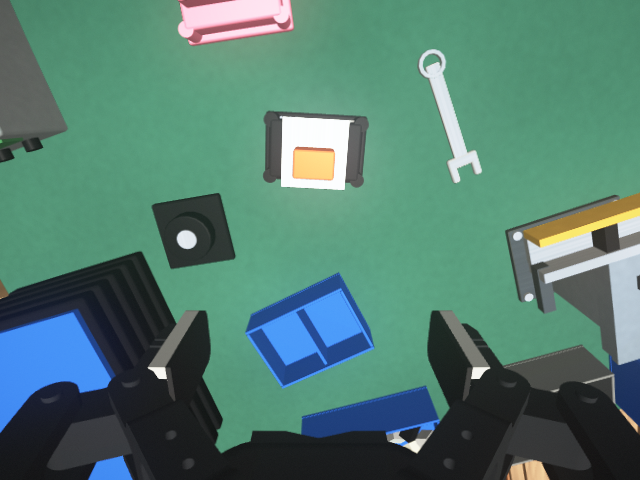

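```bash
python3 - <<'E'
from h import *
import pickle
st,C=pickle.load(open('w2.pkl','rb'))
im=cv2.imread('pics/w2.png'); cv2.imwrite('pics/w2c.png',cv2.resize(im[100:200,255:380],None,fx=6,fy=6,interpolation=cv2.INTER_CUBIC))
hsv=cv2.cvtColor(im,cv2.COLOR_BGR2HSV)
sub=hsv[140:190,285:345]; print([tuple(map(int,hsv[v,314])) for v in range(146,184,2)])
m=cv2.inRange(hsv,(5,100,150),(20,255,255)); m[:,:285]=0;m[:,345:]=0;m[:140]=0;m[190:]=0
r=cv2.minAreaRect(np.argwhere(m)[:,::-1].astype(np.float32)); b=cv2.boxPoints(r); print(r,b)
P=atz(C,b,.17); print(P.round(4),np.linalg.norm(np.diff(P,axis=0),axis=1),P.mean(0))
for i,j in((0,1),(1,2)):
    d=P[j]-P[i]; print(np.degrees(np.arctan2(d[1],d[0])))
m=cv2.inRange(hsv,(0,0,200),(180,60,255)); m[:,:270]=0;m[:,360:]=0;m[:110]=0;m[195:]=0
r=cv2.minAreaRect(np.argwhere(m)[:,::-1].astype(np.float32)); b=cv2.boxPoints(r)
P=atz(C,b,.128);print('web',r[2],P.mean(0),np.linalg.norm(np.diff(P,axis=0),axis=1)); 
for i,j in((0,1),(1,2)):
    d=P[j]-P[i]; print(np.degrees(np.arctan2(d[1],d[0])))
E
```

```text
[(90, 1, 254), (7, 130, 190), (10, 144, 242), (21, 118, 255), (22, 115, 255), (22, 117, 255), (21, 118, 255), (21, 117, 255), (21, 118, 255), (21, 120, 255), (21, 121, 255), (20, 122, 255), (20, 123, 255), (20, 123, 255), (20, 124, 255), (20, 126, 255), (16, 133, 254), (105, 2, 254), (105, 2, 254)]
((313.138427734375, 163.00767517089844), (41.325164794921875, 31.28508949279785), 3.1798300743103027) [[291.63995 177.47998]
 [293.37537 146.24307]
 [334.6369  148.53537]
 [332.9015  179.77228]]
[[ 0.4152 -0.3372  0.17  ]
 [ 0.3919 -0.3281  0.17  ]
 [ 0.4033 -0.2971  0.17  ]
 [ 0.4269 -0.3055  0.17  ]] [0.02505707 0.03297499 0.02510077] [ 0.40934897 -0.31696628  0.17      ]
158.59300519170455
69.81029871512855
web 3.2704880237579346 [ 0.40635672 -0.3156726   0.128     ] [0.06296929 0.06393044 0.06316552]
157.84755857090292
69.79813072128451
```

View pics/w2c.png

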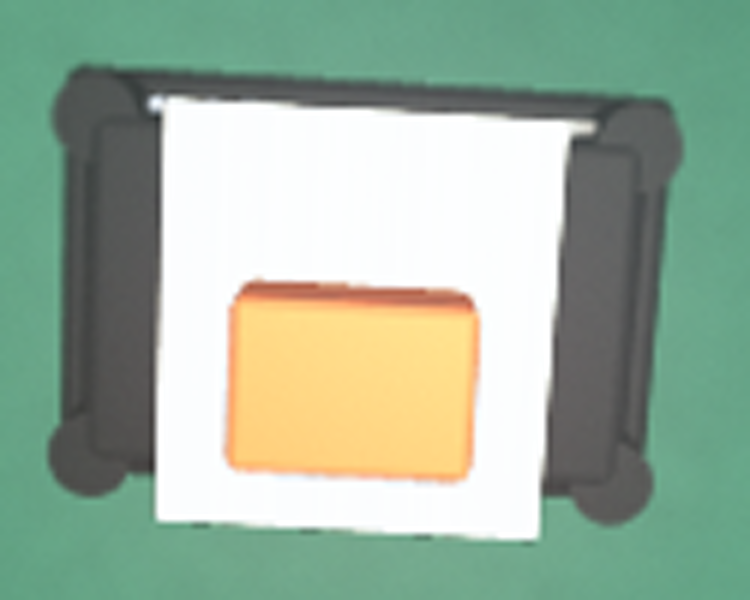

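```bash
python3 - <<'E'
from h import *
import pickle
st,C=pickle.load(open('w2.pkl','rb'))
q=np.array([(232,300),(478,310),(470,480),(228,468)])/6+[255,100]-.4
P=atz(C,q,.17); print(P.round(4),P.mean(0),np.linalg.norm(np.roll(P,-1,0)-P,axis=1))
for i,j in((0,1),(3,2),(0,3),(1,2)):
    d=P[j]-P[i]; print(np.degrees(np.arctan2(d[1],d[0])))
E
python3 go.py 0.410 -0.317 0.23 -20.2
```

```text
[[ 0.3944 -0.329   0.17  ]
 [ 0.4053 -0.298   0.17  ]
 [ 0.4268 -0.3054  0.17  ]
 [ 0.4156 -0.3365  0.17  ]] [ 0.41050974 -0.31721778  0.17      ] [0.03282001 0.02280277 0.03300846 0.02247557]
70.6402188274006
70.07248599354668
-19.558626144957525
-19.086327029709963
T [-0.0047, -0.0406, 0.1105] dr [0.02, -0.13, 3.24] at [ 0.4501 -0.3246  0.3405] w 0.997 t 3.425 F [ 1.2  0.8 -0. ]
```

```bash
python3 go.py 0.4105 -0.3172 0.138 -19.7
```

```text
T [-0.005, -0.0401, 0.2025] dr [0.02, -0.13, 2.74] at [ 0.4501 -0.3246  0.3405] w 0.997 t 3.425 F [ 1.2  0.8 -0. ]
```

Call:
{"name": "carry_out", "arguments": {
  "moves": [
    {"claw": 0, "translation": [-0.005, -0.04, 0.03], "dr": [0, -0.1, 2.7]},
    {"claw": 0, "translation": [-0.005, -0.04, 0.07], "dr": [0, -0.1, 2.7]},
    {"claw": 0, "translation": [-0.005, -0.04, 0.11], "dr": [0, -0.1, 2.7]},
    {"claw": 0, "translation": [-0.005, -0.04, 0.135], "dr": [0, -0.1, 2.7]},
    {"claw": 0, "translation": [-0.005, -0.04, 0.16], "dr": [0, -0.1, 2.7]},
    {"claw": 0, "translation": [-0.005, -0.04, 0.185], "dr": [0, -0.1, 2.7]},
    {"claw": 0, "translation": [-0.005, -0.04, 0.202], "dr": [0, -0.1, 2.7]},
    {"claw": 0, "translation": [-0.005, -0.04, 0.202], "dr": [0, -0.1, 2.7]}
  ]
}}

```text
clock: 4.42
tool_pos: [0.4106, -0.3163, 0.1381]
tcp_rot: [0.817, 0.576, 0.0, -0.001]
wrist_force: [1.8, 0.5, 0.1]
grip_width: 1.001
```

```bash
python3 - <<'E'
from h import *
st=status.observe(); im=vision.read_camera('wrist'); cv2.imwrite('pics/w3.png',im[:,:,::-1])
print(st['tool_pos'])
E
python3 go.py 0.4105 -0.3172 0.138 -19.7
```

```text
[ 0.41056254 -0.31630137  0.13808607]
T [-0.0004, -0.0002, 0.0009] dr [0.02, -0.04, 0.07] at [ 0.4108 -0.3168  0.1389] w 0.999 t 4.475 F [-0.3 -0.  -0.8]
```

View pics/w3.png

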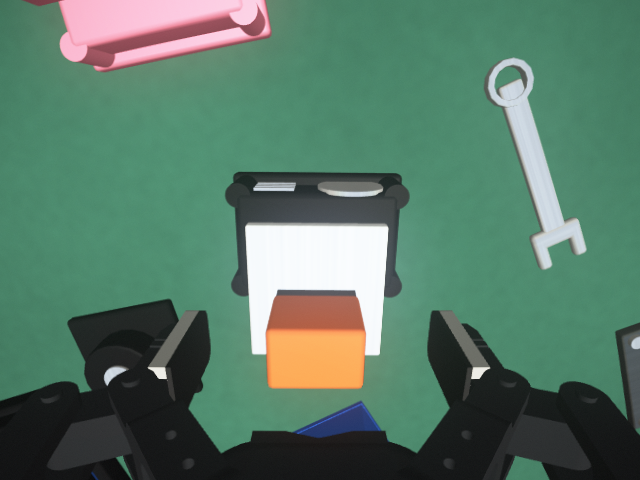

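Call:
{"name": "carry_out", "arguments": {
  "moves": [
    {"claw": 0.45, "translation": [0, 0, 0], "dr": [0, 0, 0]},
    {"claw": 1, "translation": [0, 0, 0], "dr": [0, 0, 0]},
    {"claw": 1, "translation": [0, 0, 0], "dr": [0, 0, 0]},
    {"claw": 1, "translation": [0, 0, 0], "dr": [0, 0, 0]},
    {"claw": 1, "translation": [0, 0, 0], "dr": [0, 0, 0]},
    {"claw": 1, "translation": [0, 0, 0], "dr": [0, 0, 0]}
  ],
  "grip_force": 70
}}

```text
clock: 5.22
tool_pos: [0.411, -0.3173, 0.1393]
tcp_rot: [0.817, 0.576, 0.001, 0.0]
wrist_force: [-0.7, -0.8, 6.7]
grip_width: 0.393
```

```bash
python3 go.py 0.4105 -0.3172 0.26 -19.7
```

```text
T [-0.0, -0.0004, -0.1207] dr [0.07, -0.03, 0.05] at [ 0.411  -0.3173  0.1393] w 0.393 t 5.225 F [-0.7 -0.8  6.7]
```

Call:
{"name": "carry_out", "arguments": {
  "moves": [
    {"claw": 1, "translation": [0, 0, -0.008], "dr": [0, 0, 0]},
    {"claw": 1, "translation": [0, 0, -0.025], "dr": [0, 0, 0]},
    {"claw": 1, "translation": [0, 0, -0.05], "dr": [0, 0, 0]},
    {"claw": 1, "translation": [0, 0, -0.075], "dr": [0, 0, 0]},
    {"claw": 1, "translation": [0, 0, -0.093], "dr": [0, 0, 0]},
    {"claw": 1, "translation": [0, 0, -0.1], "dr": [0, 0, 0]},
    {"claw": 1, "translation": [0, 0, -0.1], "dr": [0, 0, 0]}
  ]
}}

```text
clock: 6.1
tool_pos: [0.4109, -0.3171, 0.2393]
tcp_rot: [0.817, 0.576, 0.001, 0.0]
wrist_force: [-0.5, 0.2, -7.1]
grip_width: 0.381
```

```bash
python3 - <<'E'
from h import *
from go import rel
st=status.observe()
im=vision.read_camera('wrist'); cv2.imwrite('pics/w4.png',im[:,:,::-1])
y=np.radians(2.25); X=np.array([np.cos(y),np.sin(y),0]); O=np.array([.527,-.0348,0])
for gx in (-70,-8): rel(O+X*gx/1000+[0,0,.238],2.25,st)
E
```

```text
T [0.2788, -0.0505, 0.0015] dr [0.08, -0.03, -21.88] at [ 0.4109 -0.3171  0.2393] w 0.381 t 6.1 F [-0.5  0.2 -7.1]
T [0.3019, 0.0071, 0.0016] dr [0.08, -0.03, -21.88] at [ 0.4109 -0.3171  0.2393] w 0.381 t 6.1 F [-0.5  0.2 -7.1]
```

View pics/w4.png

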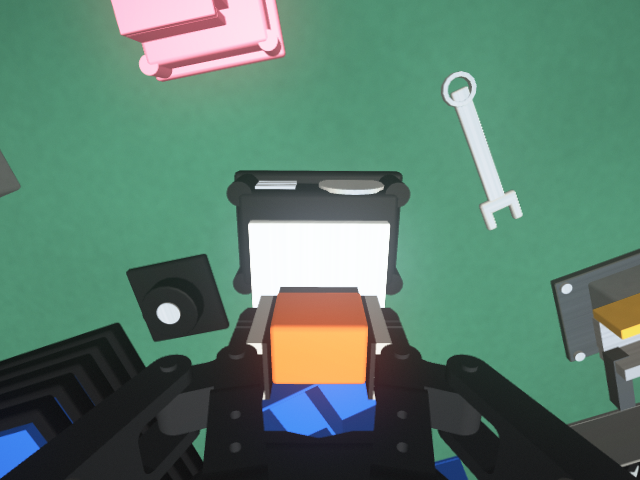

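Call:
{"name": "carry_out", "arguments": {
  "moves": [
    {"claw": 1, "translation": [0.02, -0.005, 0], "dr": [0, 0, -2]},
    {"claw": 1, "translation": [0.055, -0.012, 0], "dr": [0, 0, -5]},
    {"claw": 1, "translation": [0.1, -0.02, 0], "dr": [0, 0, -9]},
    {"claw": 1, "translation": [0.145, -0.028, 0], "dr": [0, 0, -13]},
    {"claw": 1, "translation": [0.19, -0.036, 0], "dr": [0, 0, -17]},
    {"claw": 1, "translation": [0.23, -0.043, 0], "dr": [0, 0, -20]},
    {"claw": 1, "translation": [0.26, -0.048, 0], "dr": [0, 0, -21.5]},
    {"claw": 1, "translation": [0.275, -0.05, 0.0], "dr": [0, 0, -21.9]}
  ]
}}

```text
clock: 7.15
tool_pos: [0.4559, -0.0397, 0.2385]
tcp_rot: [0.692, 0.722, 0.0, -0.0]
wrist_force: [-0.0, -0.6, -7.6]
grip_width: 0.387
```

Call:
{"name": "carry_out", "arguments": {
  "moves": [
    {"claw": 1, "translation": [0.004, 0, 0], "dr": [0, 0, 0]},
    {"claw": 1, "translation": [0.004, 0, 0], "dr": [0, 0, 0]}
  ]
}}

```text
clock: 7.4
tool_pos: [0.4554, -0.0364, 0.2382]
tcp_rot: [0.693, 0.721, -0.0, -0.0]
wrist_force: [-0.8, -0.2, -5.5]
grip_width: 0.387
```

```bash
cat > st.py <<'E'
from h import *
from go import rel
import sys
# args: gx mm, gy mm, tcp z
st=status.observe(); y=np.radians(2.25); X=np.array([np.cos(y),np.sin(y),0]); Y=np.array([-np.sin(y),np.cos(y),0]);O=np.array([.527,-.0348,0])
d=st['tool_pos']-O; print('tcp in station',np.round([d@X*1e3,d@Y*1e3,d[2]*1e3],1))
rel(O+X*float(sys.argv[1])/1000+Y*float(sys.argv[2])/1000+[0,0,float(sys.argv[3])/1000],2.25,st)
for n in sys.argv[4:]:
    st=status.observe(); c,f=n.split(':'); im=vision.read_camera(c); cv2.imwrite(f'pics/{f}.png',im[:,:,::-1])
    if c=='wrist':
        import pickle; pickle.dump((st,cam('wrist',st)),open(f+'.pkl','wb'))
E
python3 st.py -8 0 238 wrist:w5 scene:s5
```

```text
tcp in station [-71.7   1.2 238.2]
T [-0.0013, 0.0636, 0.0001] dr [-0.06, -0.01, 0.07] at [ 0.4554 -0.0364  0.2382] w 0.387 t 7.4 F [-0.8 -0.2 -5.5]
```

View pics/w5.png

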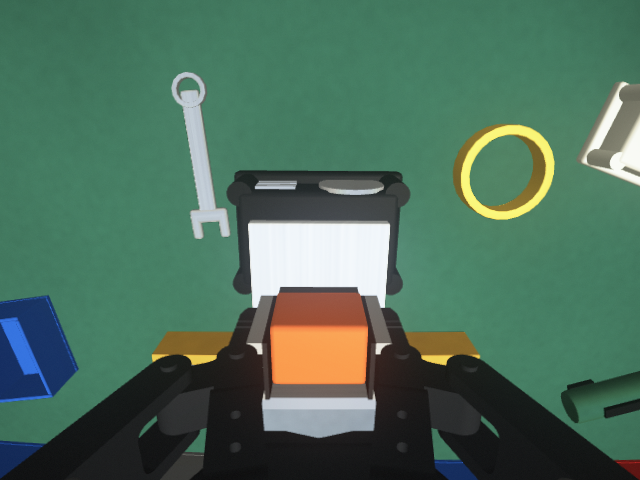

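View pics/s5.png

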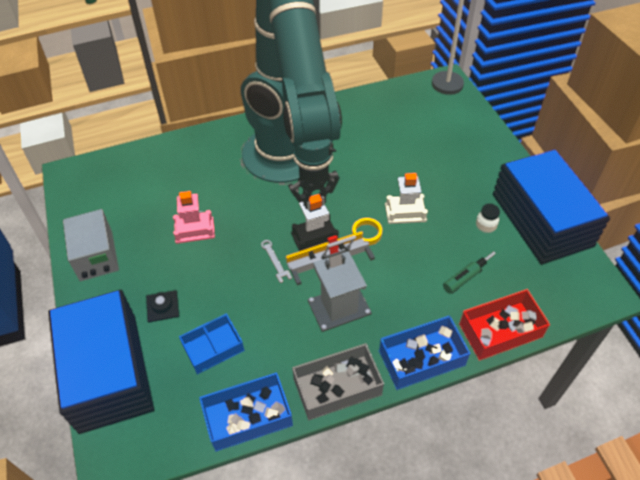

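```bash
python3 - <<'E'
from h import *
import pickle
st,C=pickle.load(open('w5.pkl','rb'))
y=np.radians(2.25); X=np.array([np.cos(y),np.sin(y),0]); Y=np.array([-np.sin(y),np.cos(y),0]);O=np.array([.527,-.0348,0])
print(proj(C,[O+Y*s*.11+[0,0,z] for s in(-1,1) for z in(.165,.135)]).round(1))
gz=st['tool_pos'][2]+.017
q=np.array([[272,325],[367,325],[367,384],[272,384]])
P=atz(C,q,gz+.014)-O; print(np.c_[P@X,P@Y]*1e3, (P@X).mean()*1e3,(P@Y).mean()*1e3)
im=cv2.imread('pics/w5.png'); cv2.imwrite('pics/w5c.png',cv2.resize(im[200:440,140:490],None,fx=2.28,fy=2.28,interpolation=cv2.INTER_CUBIC))
E
```

```text
[[151.6 354. ]
 [168.1 329.9]
 [482.2 354.2]
 [466.  330. ]]
[[-85.20318417 -14.35770429]
 [-85.21731206  17.08068353]
 [-61.47632119  18.10076984]
 [-61.46327703 -15.31065784]] -73.34002361344362 1.3782728091145109
```

View pics/w5c.png

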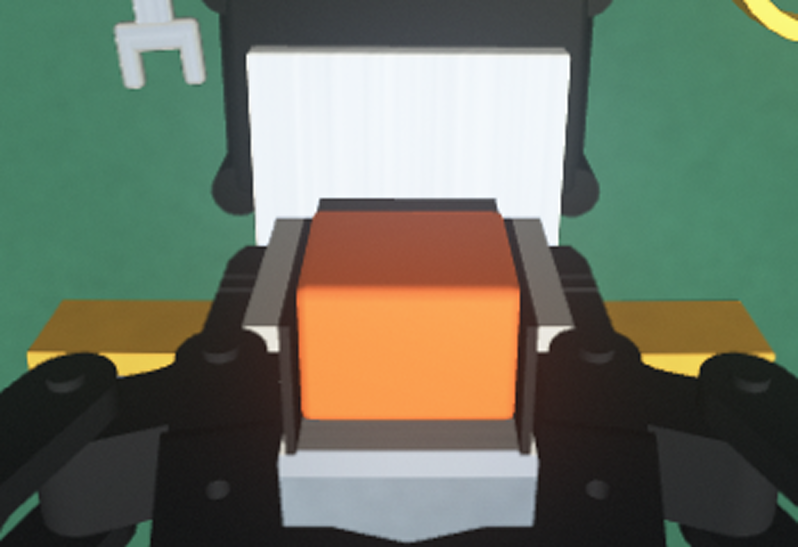

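Call:
{"name": "carry_out", "arguments": {
  "moves": [
    {"claw": 1, "translation": [-0.001, 0.008, 0], "dr": [0, 0, 0]},
    {"claw": 1, "translation": [-0.001, 0.023, 0], "dr": [0, 0, 0]},
    {"claw": 1, "translation": [-0.002, 0.04, 0], "dr": [0, 0, 0]},
    {"claw": 1, "translation": [-0.002, 0.055, 0], "dr": [0, 0, 0]},
    {"claw": 1, "translation": [-0.002, 0.063, 0], "dr": [0, 0, 0]},
    {"claw": 1, "translation": [-0.002, 0.065, 0], "dr": [0, 0, 0]},
    {"claw": 1, "translation": [-0.002, 0.065, 0], "dr": [0, 0, 0]}
  ]
}}

```text
clock: 8.38
tool_pos: [0.5203, -0.0368, 0.2378]
tcp_rot: [0.693, 0.721, -0.001, -0.001]
wrist_force: [-4.2, -0.5, -5.6]
grip_width: 0.39
```

```bash
python3 st.py -7 -0.5 182 wrist:w6 scene:s6 top:t6; python3 - <<'E'
import cv2,numpy as np
s=cv2.imread('pics/s6.png')[170:320,240:400]; t=cv2.imread('pics/t6.png')[130:250,270:400]
f=lambda i:cv2.resize(i,(400,380),interpolation=cv2.INTER_CUBIC)
cv2.imwrite('pics/m6.png',np.hstack([f(s),f(t)]))
E
```

```text
tcp in station [ -6.8  -1.7 237.8]
T [0.0012, -0.0, 0.0558] dr [-0.15, 0.02, -0.0] at [ 0.5203 -0.0368  0.2378] w 0.39 t 8.375 F [-4.2 -0.5 -5.6]
```

View pics/m6.png

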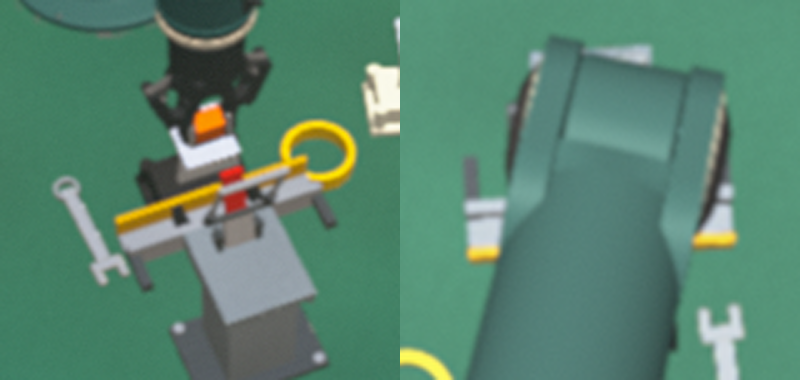

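View pics/w6.png

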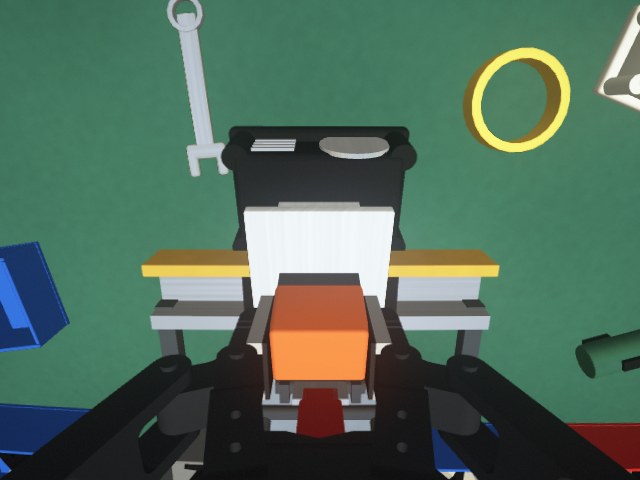

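Call:
{"name": "carry_out", "arguments": {
  "moves": [
    {"claw": 1, "translation": [0.001, -0.01, 0], "dr": [0, 0, 0]},
    {"claw": 1, "translation": [0.001, -0.025, 0], "dr": [0, 0, 0]},
    {"claw": 1, "translation": [0.001, -0.045, 0], "dr": [0, 0, 0]},
    {"claw": 1, "translation": [0.001, -0.065, 0], "dr": [0, 0, 0]},
    {"claw": 1, "translation": [0.001, -0.078, 0], "dr": [0, 0, 0]},
    {"claw": 1, "translation": [0.001, -0.085, 0], "dr": [0, 0, 0]},
    {"claw": 1, "translation": [0.001, -0.085, 0], "dr": [0, 0, 0]}
  ]
}}

```text
clock: 9.4
tool_pos: [0.4352, -0.0389, 0.2383]
tcp_rot: [0.693, 0.721, -0.0, -0.001]
wrist_force: [-0.1, 0.3, -6.1]
grip_width: 0.39
```

```bash
python3 st.py -95 -0.5 150 wrist:w7 scene:s7; python3 - <<'E'
import cv2,numpy as np
s=cv2.imread('pics/s7.png')[170:290,240:400]; t=cv2.imread('pics/w7.png')[100:420,150:480]
f=lambda i:cv2.resize(i,(400,380),interpolation=cv2.INTER_CUBIC)
cv2.imwrite('pics/m7.png',np.hstack([f(s),f(t)]))
from h import *
C=cam('top'); print('wrench',atz(C,[[369,228],[384,228],[381,282]],.005),'tape',atz(C,[[271,257]],.02))
E
```

```text
tcp in station [-91.9  -0.5 238.3]
T [-0.0, -0.003, 0.0883] dr [-0.08, -0.02, 0.02] at [ 0.4352 -0.0389  0.2383] w 0.39 t 9.4 F [-0.1  0.3 -6.1]
wrench [[ 0.4965619  -0.13276989  0.005     ]
 [ 0.49571499 -0.17480097  0.005     ]
 [ 0.34496808 -0.16145984  0.005     ]] tape [[0.4192635  0.14128315 0.02      ]]
```

View pics/m7.png

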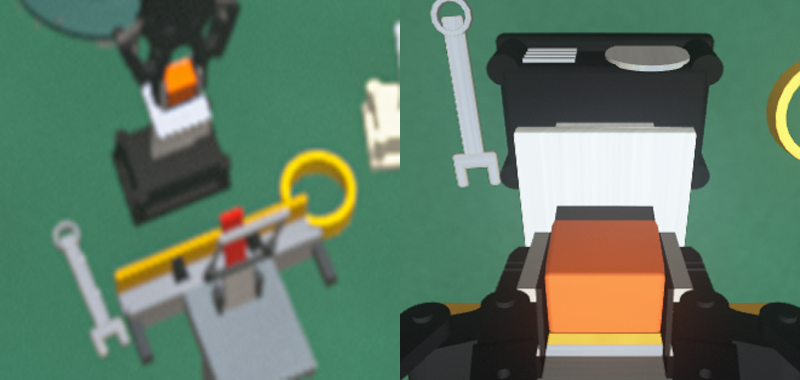

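Call:
{"name": "carry_out", "arguments": {
  "moves": [
    {"claw": 1, "translation": [0, 0, 0.01], "dr": [0, 0, 0]},
    {"claw": 1, "translation": [0, 0, 0.03], "dr": [0, 0, 0]},
    {"claw": 1, "translation": [0, 0, 0.05], "dr": [0, 0, 0]},
    {"claw": 1, "translation": [0, 0, 0.07], "dr": [0, 0, 0]},
    {"claw": 1, "translation": [0, 0, 0.083], "dr": [0, 0, 0]},
    {"claw": 1, "translation": [0, 0, 0.088], "dr": [0, 0, 0]},
    {"claw": 1, "translation": [0, 0, 0.092], "dr": [0, 0, 0]},
    {"claw": 1, "translation": [0, 0, 0.094], "dr": [0, 0, 0]}
  ]
}}

```text
clock: 10.5
tool_pos: [0.4358, -0.0389, 0.1443]
tcp_rot: [0.693, 0.721, -0.0, -0.0]
wrist_force: [0.1, -0.5, -6.5]
grip_width: 0.387
```

Call:
{"name": "carry_out", "arguments": {
  "grip_force": 25,
  "moves": [
    {"claw": 1, "translation": [0, 0, 0.0], "dr": [0, 0, 0]},
    {"claw": 1, "translation": [0, 0, 0.001], "dr": [0, 0, 0]},
    {"claw": 1, "translation": [0, 0, 0.003], "dr": [0, 0, 0]},
    {"claw": 1, "translation": [0, 0, 0.005], "dr": [0, 0, 0]},
    {"claw": 1, "translation": [0, 0, 0.005], "dr": [0, 0, 0]}
  ]
}}

```text
clock: 11.12
tool_pos: [0.4402, -0.039, 0.1428]
tcp_rot: [0.693, 0.721, 0.003, 0.002]
wrist_force: [-4.2, 3.2, 64.6]
grip_width: 0.386
```

```bash
python3 st.py -91.9 -0.5 138.5 wrist:w8
```

```text
tcp in station [-86.9  -0.8 142.8]
T [0.0003, -0.0051, 0.0043] dr [0.45, -0.07, 0.0] at [ 0.4402 -0.039   0.1428] w 0.386 t 11.125 F [-4.2  3.2 64.6]
```

View pics/w8.png

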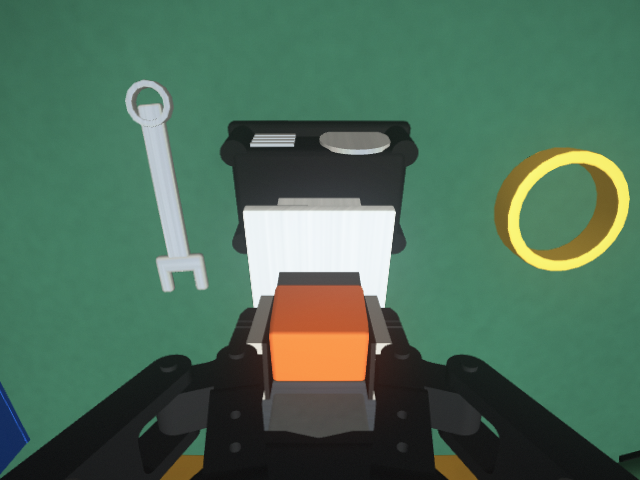

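Call:
{"name": "carry_out", "arguments": {
  "moves": [
    {"claw": 1, "translation": [0, 0, -0.006], "dr": [0, 0, 0]},
    {"claw": 1, "translation": [0, -0.003, -0.012], "dr": [0, 0, 0]},
    {"claw": 1, "translation": [0, -0.003, -0.02], "dr": [0, 0, 0]},
    {"claw": 1, "translation": [0, -0.003, -0.02], "dr": [0, 0, 0]}
  ],
  "grip_force": 70
}}

```text
clock: 11.68
tool_pos: [0.4371, -0.039, 0.1632]
tcp_rot: [0.693, 0.721, 0.004, 0.002]
wrist_force: [-0.1, -0.2, -7.1]
grip_width: 0.384
```

```bash
python3 st.py -91.9 -0.5 138.5 wrist:w9; python3 - <<'E'
import cv2
im=cv2.imread('pics/w9.png')[100:400,200:440]; cv2.imwrite('pics/w9c.png',cv2.resize(im,None,fx=2,fy=2,interpolation=cv2.INTER_CUBIC))
E
```

```text
tcp in station [-90.   -0.7 163.2]
T [0.0001, -0.0021, 0.0247] dr [0.48, -0.09, 0.03] at [ 0.4371 -0.039   0.1632] w 0.384 t 11.675 F [-0.1 -0.2 -7.1]
```

View pics/w9c.png

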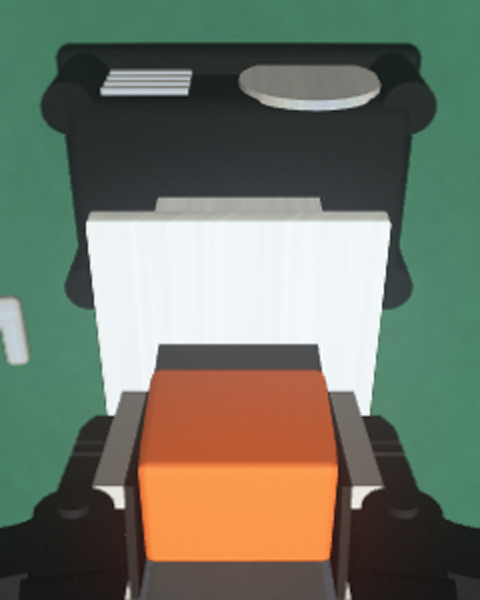

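```bash
cat > fit.py <<'E'
from h import *
from scipy.optimize import least_squares
def fit(obj,px):
    K,d,_,_=cam('wrist',dict(tcp_rot=[0,0,0,1],tool_pos=np.zeros(3))); C=cam('wrist',dict(tcp_rot=[0,0,0,1],tool_pos=np.zeros(3)))
    # carrier frame: x->tool y, y->tool x, z->-tool z
    B=np.array([[0,1,0],[1,0,0],[0,0,-1.]])
    def pts(p): return Rn.from_rotvec([p[0],0,p[4]]).apply(np.array(obj)@B.T)+p[1:4]
    r=least_squares(lambda p:(proj(C,pts(p))-px).ravel(),[0.2,0,0,-.017,0],x_scale=[.1,.01,.01,.01,.1],loss='soft_l1')
    return r.x,np.abs(r.fun).max(),(proj(C,pts(r.x))-px).round(1)
if __name__=='__main__':
    g=lambda l:np.array(l)/2+[200,100]-.25
    px=g([(88,220),(391,220),(138,463),(337,463),(331,560),(146,560),(159,345),(318,345)])
    obj=np.array([(-36,-30,-28),(-36,30,-28),(-12,-17,14),(-12,17,14),(12,17,14),(12,-17,14),(-7,-17,-28),(-7,17,-28)])/1000
    x,e,res=fit(obj,px); print('tilt deg',np.degrees(x[0]),'pos mm',x[1:4]*1e3,np.degrees(x[4])); print(res)
E
python3 fit.py
```

```text
tilt deg 11.585687240545356 pos mm [  0.03439032  -2.42591255 -15.00782091] 0.19721914827177675
[[-0.2  0.9]
 [-0.2  1.3]
 [-0.7 -0.3]
 [ 2.1 -0.1]
 [ 0.3  0.2]
 [-0.4  0. ]
 [ 0.6 -1.1]
 [-0.5 -0.9]]
```

```bash
cat > gp.py <<'E'
from h import *
import sys
OFF=np.array([0,-.0024,-.015]); TILT=-11.6; YAW=2.25
def frame():
    y=np.radians(YAW); return np.array([np.cos(y),np.sin(y),0]),np.array([-np.sin(y),np.cos(y),0]),np.array([.527,-.0348,0])
def main(gx,gy,gz,tilt=TILT,off=OFF):
    st=status.observe(); X,Y,O=frame(); R0=Rn.from_quat(st['tcp_rot'])
    R1=Rn.from_matrix(np.c_[Y,X,[0,0,-1]])*Rn.from_rotvec([np.radians(tilt),0,0])
    d=st['tool_pos']+R0.apply(off)-O; print('grip in station',np.round([d@X*1e3,d@Y*1e3,d[2]*1e3],1),'t',st['clock'],'w',round(st['grip_width'],3),'F',np.round(st['wrist_force'],1))
    p=O+X*gx/1e3+Y*gy/1e3+[0,0,gz/1e3]-R1.apply(off)
    print('T',np.round(R0.inv().apply(p-st['tool_pos']),4).tolist(),'dr',np.round(np.degrees((R0.inv()*R1).as_rotvec()),2).tolist())
if __name__=='__main__': main(*[float(a) for a in sys.argv[1:5]])
E
python3 gp.py -90 -0.5 231; python3 gp.py -90 -0.5 200
```

```text
grip in station [-92.6  -0.7 177.9] t 11.725 w 0.388 F [ 0.2 -0.4 -6.8]
T [0.0002, 0.0059, -0.0539] dr [-11.14, -0.09, 0.01]
grip in station [-92.6  -0.7 177.9] t 11.725 w 0.388 F [ 0.2 -0.4 -6.8]
T [0.0002, 0.0056, -0.0229] dr [-11.14, -0.09, 0.01]
```

Call:
{"name": "carry_out", "arguments": {
  "moves": [
    {"claw": 1, "translation": [0, 0.001, -0.01], "dr": [-1, 0, 0]},
    {"claw": 1, "translation": [0, 0.002, -0.023], "dr": [-4, 0, 0]},
    {"claw": 1, "translation": [0, 0.004, -0.036], "dr": [-7, 0, 0]},
    {"claw": 1, "translation": [0, 0.006, -0.047], "dr": [-10, 0, 0]},
    {"claw": 1, "translation": [0, 0.006, -0.053], "dr": [-11.1, -0.1, 0]},
    {"claw": 1, "translation": [0, 0.006, -0.054], "dr": [-11.1, -0.1, 0]},
    {"claw": 1, "translation": [0, 0.006, -0.054], "dr": [-11.1, -0.1, 0]}
  ]
}}

```text
clock: 12.6
tool_pos: [0.4425, -0.0389, 0.2168]
tcp_rot: [0.689, 0.717, 0.072, 0.07]
wrist_force: [-0.0, 0.5, -5.8]
grip_width: 0.383
```

```bash
python3 gp.py -8 -0.5 231;  python3 st.py -91.9 -0.5 138.5 wrist:w10 scene:s10; python3 - <<'E'
import cv2,numpy as np
s=cv2.imread('pics/s10.png')[170:290,240:400]; t=cv2.imread('pics/w10.png')
f=lambda i:cv2.resize(i,(400,300),interpolation=cv2.INTER_CUBIC)
cv2.imwrite('pics/m10.png',np.hstack([f(s),f(t)]))
E
```

```text
grip in station [-89.9  -0.7 231. ] t 12.6 w 0.383 F [-0.   0.5 -5.8]
T [0.0002, 0.0803, 0.0163] dr [-0.1, 0.02, 0.02]
tcp in station [-84.6  -0.7 216.8]
T [0.0003, -0.0228, 0.0752] dr [11.5, 0.02, 0.02] at [ 0.4425 -0.0389  0.2168] w 0.383 t 12.6 F [-0.   0.5 -5.8]
```

View pics/m10.png

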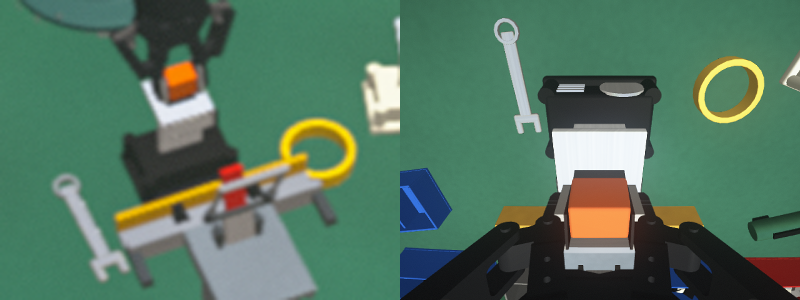

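Call:
{"name": "carry_out", "arguments": {
  "moves": [
    {"claw": 1, "translation": [0, 0.008, 0.0016], "dr": [0, 0, 0]},
    {"claw": 1, "translation": [0, 0.022, 0.0045], "dr": [0, 0, 0]},
    {"claw": 1, "translation": [0, 0.036, 0.0073], "dr": [0, 0, 0]},
    {"claw": 1, "translation": [0, 0.046, 0.0093], "dr": [0, 0, 0]},
    {"claw": 1, "translation": [0, 0.05, 0.0102], "dr": [0, 0, 0]}
  ]
}}

```text
clock: 13.32
tool_pos: [0.494, -0.0371, 0.2163]
tcp_rot: [0.69, 0.717, 0.071, 0.07]
wrist_force: [0.3, 0.2, -7.1]
grip_width: 0.389
```

Call:
{"name": "carry_out", "arguments": {
  "moves": [
    {"claw": 1, "translation": [0, 0.006, 0.0012], "dr": [0, 0, 0]},
    {"claw": 1, "translation": [0, 0.016, 0.0033], "dr": [0, 0, 0]},
    {"claw": 1, "translation": [0, 0.026, 0.0053], "dr": [0, 0, 0]},
    {"claw": 1, "translation": [0, 0.03, 0.0061], "dr": [0, 0, 0]},
    {"claw": 1, "translation": [0, 0.03, 0.0061], "dr": [0, 0, 0]}
  ]
}}

```text
clock: 13.95
tool_pos: [0.5247, -0.036, 0.2162]
tcp_rot: [0.69, 0.717, 0.071, 0.07]
wrist_force: [0.2, 0.3, -6.4]
grip_width: 0.385
```

```bash
python3 gp.py -8 -0.5 200;  python3 st.py -91.9 -0.5 138.5 wrist:w11 scene:s11; python3 - <<'E'
import cv2,numpy as np
s=cv2.imread('pics/s11.png')[170:290,240:400]; t=cv2.imread('pics/w11.png')
f=lambda i:cv2.resize(i,(400,300),interpolation=cv2.INTER_CUBIC)
cv2.imwrite('pics/m11.png',np.hstack([f(s),f(t)]))
E
```

```text
grip in station [ -7.7  -1.1 230.4] t 13.95 w 0.385 F [ 0.2  0.3 -6.4]
T [0.0007, -0.0063, 0.0297] dr [-0.16, 0.12, 0.02]
tcp in station [ -2.4  -1.1 216.2]
T [0.0008, -0.1032, 0.0583] dr [11.44, 0.13, 0.01] at [ 0.5247 -0.036   0.2162] w 0.385 t 13.95 F [ 0.2  0.3 -6.4]
```

View pics/m11.png

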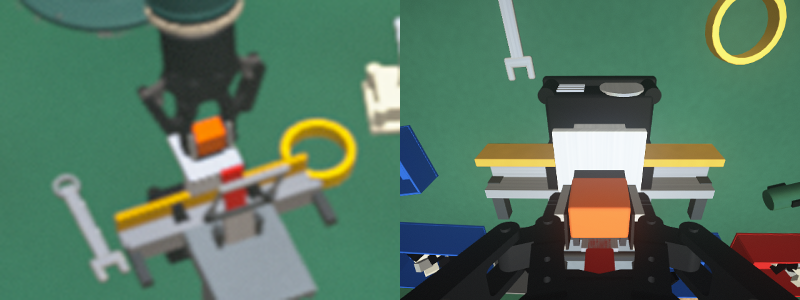

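View pics/w11.png

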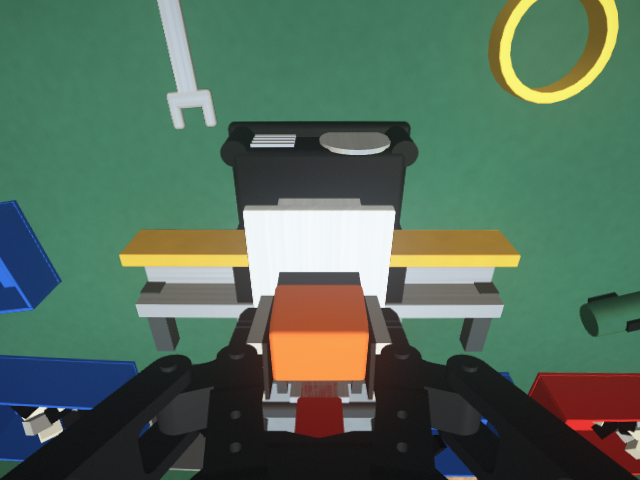

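```bash
python3 - <<'E'
from h import *
import pickle
from gp import frame
st,C=pickle.load(open('w11.pkl','rb')); X,Y,O=frame()
print(proj(C,[O+Y*s*.11+[0,0,.165] for s in(-1,1)]).round(1))
im=cv2.imread('pics/w11.png'); print([int(im[v,180,1]) for v in range(245,272)],[int(im[v,450,1]) for v in range(245,272)])
E
```

```text
[[118.9 254.1]
 [523.7 254.3]]
[114, 114, 116, 117, 116, 117, 116, 117, 119, 154, 206, 212, 213, 213, 213, 211, 213, 213, 213, 211, 207, 198, 196, 202, 205, 205, 205] [122, 122, 122, 123, 121, 120, 120, 122, 122, 141, 192, 215, 218, 219, 218, 220, 219, 220, 220, 219, 220, 211, 196, 201, 201, 201, 204]
```

Call:
{"name": "carry_out", "arguments": {
  "moves": [
    {"claw": 1, "translation": [0.0003, -0.001, 0.004], "dr": [0, 0, 0]},
    {"claw": 1, "translation": [0.0006, -0.002, 0.01], "dr": [0, 0, 0]},
    {"claw": 1, "translation": [0.0007, -0.0033, 0.016], "dr": [0, 0, 0]},
    {"claw": 1, "translation": [0.0007, -0.0047, 0.022], "dr": [0, 0, 0]},
    {"claw": 1, "translation": [0.0007, -0.0056, 0.026], "dr": [0, 0, 0]},
    {"claw": 1, "translation": [0.0007, -0.006, 0.028], "dr": [0, 0, 0]},
    {"claw": 1, "translation": [0.0007, -0.006, 0.028], "dr": [0, 0, 0]}
  ]
}}

```text
clock: 14.92
tool_pos: [0.524, -0.0354, 0.1875]
tcp_rot: [0.69, 0.717, 0.071, 0.07]
wrist_force: [0.4, -0.0, -6.7]
grip_width: 0.387
```

```bash
python3 gp.py -8 -0.5 199; python3 st.py -91.9 -0.5 138.5 wrist:w12 scene:s12; python3 - <<'E'
import cv2,numpy as np
s=cv2.imread('pics/s12.png')[170:290,240:400]; t=cv2.imread('pics/w12.png')
f=lambda i:cv2.resize(i,(400,300),interpolation=cv2.INTER_CUBIC)
cv2.imwrite('pics/m12.png',np.hstack([f(s),f(t)]))
E
```

```text
grip in station [ -8.4  -0.4 201.7] t 14.925 w 0.387 F [ 0.4 -0.  -6.7]
T [-0.0, -0.0002, 0.0027] dr [-0.16, 0.1, 0.01]
tcp in station [ -3.   -0.4 187.5]
T [0.0, -0.0968, 0.0304] dr [11.44, 0.1, -0.0] at [ 0.524  -0.0354  0.1875] w 0.387 t 14.925 F [ 0.4 -0.  -6.7]
```

View pics/m12.png

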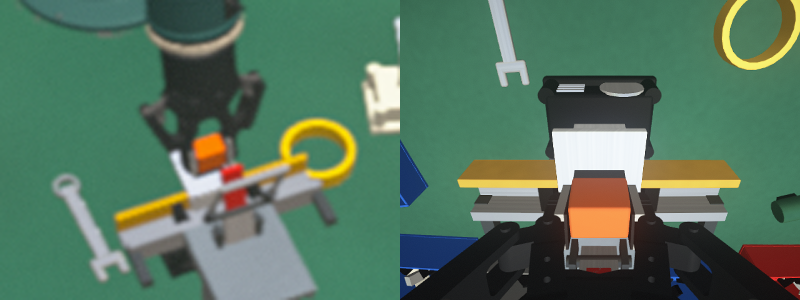

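Still hanging freely, no contact. Lowering in 0.5–1 mm steps.

Call:
{"name": "carry_out", "arguments": {
  "moves": [
    {"claw": 1, "translation": [0, 0, 0.0007], "dr": [0, 0, 0]},
    {"claw": 1, "translation": [0, -0.0002, 0.0014], "dr": [0, 0, 0]},
    {"claw": 1, "translation": [0, -0.0003, 0.002], "dr": [0, 0, 0]},
    {"claw": 1, "translation": [0, -0.0003, 0.002], "dr": [0, 0, 0]}
  ]
}}

```text
clock: 15.52
tool_pos: [0.5242, -0.0354, 0.1856]
tcp_rot: [0.69, 0.717, 0.071, 0.07]
wrist_force: [0.4, 0.0, -6.9]
grip_width: 0.386
```

Call:
{"name": "carry_out", "arguments": {
  "moves": [
    {"claw": 1, "translation": [0, 0, 0.0006], "dr": [0, 0, 0]},
    {"claw": 1, "translation": [0, 0, 0.0012], "dr": [0, 0, 0]},
    {"claw": 1, "translation": [0, 0, 0.0012], "dr": [0, 0, 0]}
  ]
}}

```text
clock: 15.9
tool_pos: [0.5244, -0.0353, 0.1844]
tcp_rot: [0.69, 0.717, 0.071, 0.07]
wrist_force: [-0.4, -1.2, -5.6]
grip_width: 0.385
```

Call:
{"name": "carry_out", "arguments": {
  "moves": [
    {"claw": 1, "translation": [0, 0, 0.0005], "dr": [0, 0, 0]},
    {"claw": 1, "translation": [0, 0, 0.001], "dr": [0, 0, 0]},
    {"claw": 1, "translation": [0, 0, 0.001], "dr": [0, 0, 0]}
  ]
}}

```text
clock: 16.27
tool_pos: [0.5246, -0.0353, 0.1834]
tcp_rot: [0.69, 0.717, 0.071, 0.07]
wrist_force: [-0.0, 0.4, -6.4]
grip_width: 0.384
```

Call:
{"name": "carry_out", "arguments": {
  "moves": [
    {"claw": 1, "translation": [0, 0, 0.0005], "dr": [0, 0, 0]},
    {"claw": 1, "translation": [0, 0, 0.001], "dr": [0, 0, 0]},
    {"claw": 1, "translation": [0, 0, 0.0013], "dr": [0, 0, 0]}
  ]
}}

```text
clock: 16.65
tool_pos: [0.5249, -0.0354, 0.1833]
tcp_rot: [0.69, 0.717, 0.072, 0.069]
wrist_force: [-22.8, 1.9, 36.4]
grip_width: 0.384
```

Call:
{"name": "carry_out", "arguments": {
  "moves": [
    {"claw": 1, "translation": [0, 0, -0.0003], "dr": [0, 0, 0]},
    {"claw": 0.55, "translation": [0, 0, -0.0003], "dr": [0, 0, 0]},
    {"claw": 0.3, "translation": [0, 0, -0.0003], "dr": [0, 0, 0]},
    {"claw": 0.2, "translation": [0, 0, -0.0003], "dr": [0, 0, 0]}
  ],
  "grip_force": 20
}}

```text
clock: 17.15
tool_pos: [0.5251, -0.0354, 0.1836]
tcp_rot: [0.69, 0.717, 0.072, 0.07]
wrist_force: [0.8, 0.4, 0.3]
grip_width: 0.799
```

```bash
python3 gp.py -8 -0.5 199; python3 st.py -91.9 -0.5 138.5 wrist:w13 scene:s13; python3 - <<'E'
import cv2,numpy as np
s=cv2.imread('pics/s13.png')[170:290,240:400]; t=cv2.imread('pics/w13.png')
f=lambda i:cv2.resize(i,(400,300),interpolation=cv2.INTER_CUBIC)
cv2.imwrite('pics/m13.png',np.hstack([f(s),f(t)]))
E
```

```text
grip in station [ -7.3  -0.5 197.9] t 17.15 w 0.799 F [0.8 0.4 0.3]
T [0.0, -0.0004, -0.0013] dr [-0.12, 0.03, -0.01]
tcp in station [ -1.9  -0.5 183.6]
T [0.0, -0.0971, 0.0263] dr [11.48, 0.03, -0.01] at [ 0.5251 -0.0354  0.1836] w 0.799 t 17.15 F [0.8 0.4 0.3]
```

View pics/m13.png

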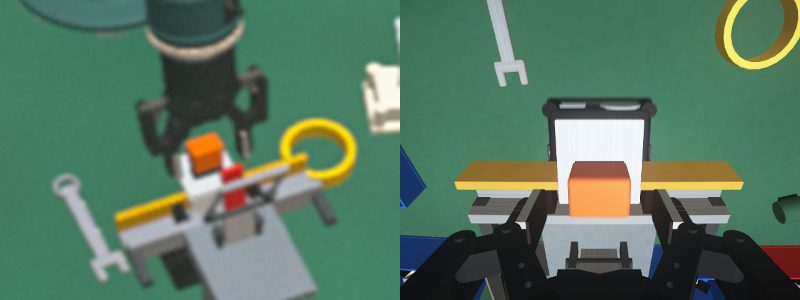

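```bash
python3 - <<'E'
import cv2
im=cv2.imread('pics/w13.png')[130:370,190:450]; cv2.imwrite('pics/w13c.png',cv2.resize(im,None,fx=3,fy=2.5,interpolation=cv2.INTER_CUBIC))
E
```

```text
(no output)
```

View pics/w13c.png

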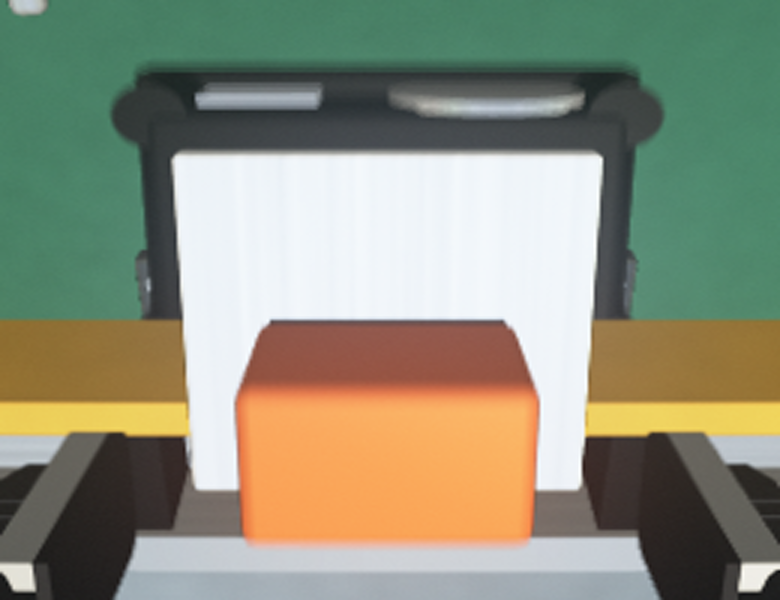

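```bash
python3 - <<'E'
from fit import *
import pickle
from gp import frame
st,_=pickle.load(open('w13.pkl','rb'))
px=np.array([(172,155),(602,155),(195,490),(583,490),(237,392),(538,392),(532,542),(246,542)])/[3,2.5]+[190,130]-.3
obj=np.array([(-36,-30,-28),(-36,30,-28),(27,-30,-28),(27,30,-28),(-12,-17,14),(-12,17,14),(12,17,14),(12,-17,14)])/1000
x,e,res=fit(obj,px); print(np.degrees(x[0]),x[1:4]*1e3,np.degrees(x[4]));print(res)
R0=Rn.from_quat(st['tcp_rot']); X,Y,O=frame()
g=st['tool_pos']+R0.apply(x[1:4])-O; print('grip station mm',g@X*1e3,g@Y*1e3,g[2]*1e3)
z=R0.apply(Rn.from_rotvec([x[0],0,x[4]]).apply([0,0,-1])); print('carrier z axis in station',z@X,z@Y,z[2])
E
```

```text
-1.1967557074635595 [  0.03637822 -13.15897784 -11.88145621] -0.12692795514317975
[[ 0.5  0.6]
 [-0.3  0.2]
 [ 0.6 -0.5]
 [-1.  -0.8]
 [-0.5 -0.8]
 [ 0.9 -1. ]
 [ 0.3  1.3]
 [-0.5  1.5]]
grip station mm -17.201922173456616 -0.48543344742497846 192.6580905801376
carrier z axis in station -0.21953044894880452 0.00046512750132656036 0.9756055379305428
```

Call:
{"name": "carry_out", "arguments": {
  "moves": [
    {"claw": 0.2, "translation": [0, -0.006, 0.001], "dr": [0, 0, 0]},
    {"claw": 0.2, "translation": [0, -0.012, 0.003], "dr": [0, 0, 0]},
    {"claw": 0.2, "translation": [0, -0.012, 0.003], "dr": [0, 0, 0]}
  ]
}}

```text
clock: 17.62
tool_pos: [0.5132, -0.0358, 0.178]
tcp_rot: [0.69, 0.717, 0.072, 0.069]
wrist_force: [-0.3, -0.1, 0.7]
grip_width: 0.795
```

```bash
python3 st.py -91.9 -0.5 138.5 wrist:w14; python3 - <<'E'
import cv2
im=cv2.imread('pics/w14.png')[150:390,190:450]; cv2.imwrite('pics/w14c.png',cv2.resize(im,None,fx=3,fy=2.5,interpolation=cv2.INTER_CUBIC))
E
```

```text
tcp in station [-13.8  -0.5 178. ]
T [-0.0001, -0.0844, 0.0232] dr [11.44, 0.01, -0.02] at [ 0.5132 -0.0358  0.178 ] w 0.795 t 17.625 F [-0.3 -0.1  0.7]
```

View pics/w14c.png

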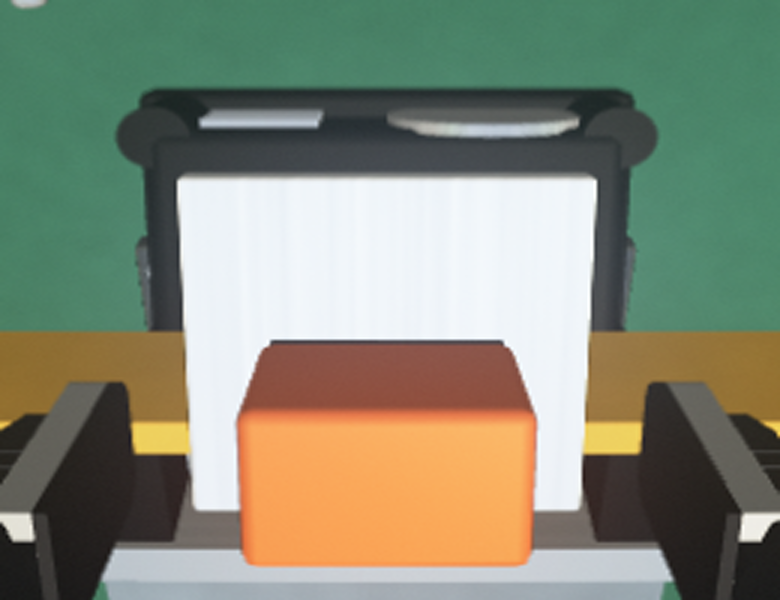

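```bash
cat > meas.py <<'E'
from fit import *
import pickle
from gp import frame
def meas(f,q,off,sc=(3,2.5)):
    st,_=pickle.load(open(f+'.pkl','rb'))
    px=np.array(q)/np.array(sc)+np.array(off)-.3
    obj=np.array([(-36,-30,-28),(-36,30,-28),(27,-30,-28),(27,30,-28),(-12,-17,14),(-12,17,14),(12,17,14),(12,-17,14)])/1000
    x,e,res=fit(obj,px); print('rel tilt',np.degrees(x[0]).round(2),'pos',(x[1:4]*1e3).round(1),np.degrees(x[4]).round(2),'res',np.abs(res).max())
    R0=Rn.from_quat(st['tcp_rot']); X,Y,O=frame()
    g=st['tool_pos']+R0.apply(x[1:4])-O; print('grip station mm',np.round([g@X*1e3,g@Y*1e3,g[2]*1e3],1))
    C=Rn.from_rotvec([x[0],0,x[4]]); z=R0.apply(C.apply([0,0,-1])); print('lean x',z@X,'y',z@Y)
    xa=R0.apply(C.apply([0,1,0])); n=g+.024*xa-.058*z; print('nose',np.round([n@X*1e3,n@Y*1e3,n[2]*1e3],1))
E
python3 -c "
from meas import *
meas('w14',[(178,178),(597,178),(193,510),(582,510),(238,415),(536,415),(531,563),(245,563)],(190,150))"
```

```text
rel tilt -4.84 pos [ -0.   -2.3 -14.3] 0.0 res 2.0
grip station mm [-18.9  -0.5 191.6]
lean x -0.28046150407613235 y 0.00020914875235051984
nose [ 20.4  -0.5 142.6]
```

```bash
cat > gp2.py <<'E'
import sys
from gp import main
import numpy as np
a=[float(v) for v in sys.argv[1:]]
main(*a[:4],off=np.array([0,a[4]/1e3,a[5]/1e3]))
E
python3 gp2.py -18.9 -0.5 191.6 -25 0 -16.5
```

```text
grip in station [-16.7  -0.4 194.4] t 17.675 w 0.8 F [0.4 0.8 0.4]
T [-0.0001, 0.0011, 0.0018] dr [-13.53, 0.02, -0.01]
```

Call:
{"name": "carry_out", "arguments": {
  "moves": [
    {"claw": 0.2, "translation": [0, 0, 0], "dr": [-4, 0, 0]},
    {"claw": 0.2, "translation": [0, 0, 0.001], "dr": [-9, 0, 0]},
    {"claw": 0.2, "translation": [0, 0.001, 0.002], "dr": [-13.5, 0, 0]},
    {"claw": 0.4, "translation": [0, 0.001, 0.002], "dr": [-13.5, 0, 0]},
    {"claw": 1, "translation": [0, 0.001, 0.002], "dr": [-13.5, 0, 0]},
    {"claw": 1, "translation": [0, 0.001, 0.002], "dr": [-13.5, 0, 0]},
    {"claw": 1, "translation": [0, 0.001, 0.002], "dr": [-13.5, 0, 0]}
  ],
  "grip_force": 70
}}

```text
clock: 18.55
tool_pos: [0.5155, -0.0355, 0.1768]
tcp_rot: [0.677, 0.704, 0.155, 0.149]
wrist_force: [-9.9, 1.9, 12.9]
grip_width: 0.39
```

```bash
python3 st.py -91.9 -0.5 138.5 wrist:w15; python3 - <<'E'
import cv2
im=cv2.imread('pics/w15.png')[150:390,190:450]; cv2.imwrite('pics/w15c.png',cv2.resize(im,None,fx=3,fy=2.5,interpolation=cv2.INTER_CUBIC))
E
```

```text
tcp in station [-11.5  -0.3 176.8]
T [-0.0002, -0.0891, 0.0009] dr [24.91, -0.0, 0.0] at [ 0.5155 -0.0355  0.1768] w 0.39 t 18.55 F [-9.9  1.9 12.9]
```

View pics/w15c.png

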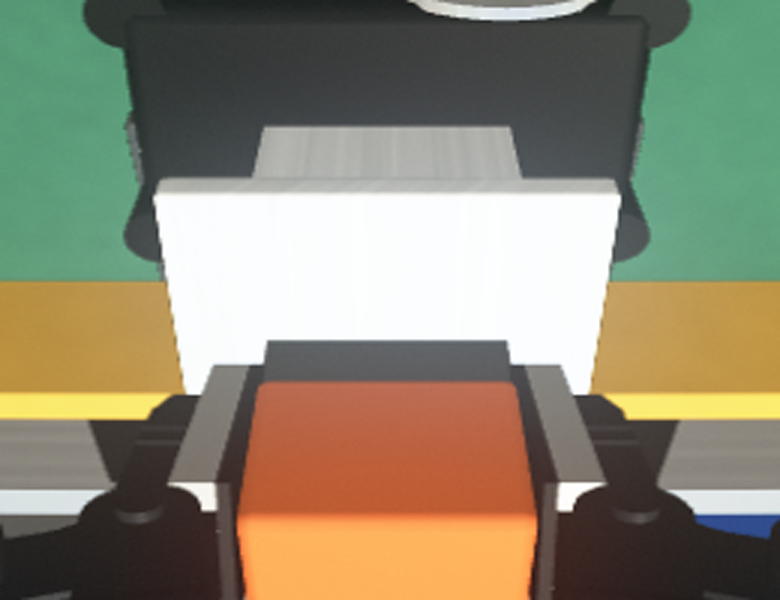

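```bash
cat > meas2.py <<'E'
from fit import *
import pickle
from gp import frame
def meas2(f,obj,q,off,sc=(3,2.5)):
    st,_=pickle.load(open(f+'.pkl','rb'))
    px=np.array(q)/np.array(sc)+np.array(off)-.3
    x,e,res=fit(np.array(obj)/1000,px); print('rel tilt',np.degrees(x[0]).round(2),'pos',(x[1:4]*1e3).round(1),np.degrees(x[4]).round(2),'res',res.tolist())
    R0=Rn.from_quat(st['tcp_rot']); X,Y,O=frame()
    g=st['tool_pos']+R0.apply(x[1:4])-O; print('grip station mm',np.round([g@X*1e3,g@Y*1e3,g[2]*1e3],1))
    C=Rn.from_rotvec([x[0],0,x[4]]); z=R0.apply(C.apply([0,0,-1])); print('lean x',z@X,'y',z@Y)
    xa=R0.apply(C.apply([0,1,0])); n=g+.024*xa-.058*z; print('nose',np.round([n@X*1e3,n@Y*1e3,n[2]*1e3],1))
E
python3 -c "
from meas2 import *
meas2('w15',[(-36,-30,-28),(-36,30,-28),(-12,-17,14),(-12,17,14),(-7,-17,-28),(-7,17,-28)],[(157,192),(620,192),(238,515),(537,515),(267,342),(508,342)],(190,150))"
```

```text
rel tilt 13.92 pos [ -0.    3.5 -18.8] 0.12 res [[-0.4, 0.9], [0.2, 1.1], [-1.7, -0.3], [2.1, -0.2], [0.5, -0.6], [-0.3, -0.5]]
grip station mm [-16.2  -0.3 195.4]
lean x -0.1906960578054702 y -0.00026605145423467874
nose [ 18.4  -0.4 143. ]
```

```bash
python3 gp2.py -10 -0.5 200.5 -19 3.5 -18.8;python3 gp2.py -5 -0.5 203 -13.9 3.5 -18.8
```

```text
grip in station [-16.2  -0.3 195.3] t 18.6 w 0.39 F [-9.3  2.1 12.7]
T [-0.0002, 0.0059, -0.0025] dr [5.91, -0.0, 0.01]
grip in station [-16.2  -0.3 195.3] t 18.6 w 0.39 F [-9.3  2.1 12.7]
T [-0.0002, 0.0099, -0.0032] dr [11.01, -0.0, 0.01]
```

Call:
{"name": "carry_out", "arguments": {
  "moves": [
    {"claw": 1, "translation": [0, 0.001, -0.0015], "dr": [1, 0, 0]},
    {"claw": 1, "translation": [0, 0.003, -0.0025], "dr": [3, 0, 0]},
    {"claw": 1, "translation": [0, 0.0055, -0.003], "dr": [5.5, 0, 0]},
    {"claw": 1, "translation": [0, 0.0075, -0.0033], "dr": [8, 0, 0]},
    {"claw": 1, "translation": [0, 0.0093, -0.0033], "dr": [10.2, 0, 0]},
    {"claw": 1, "translation": [0, 0.0099, -0.0033], "dr": [11, 0, 0]},
    {"claw": 1, "translation": [0, 0.0099, -0.0033], "dr": [11, 0, 0]}
  ]
}}

```text
clock: 19.48
tool_pos: [0.5231, -0.0353, 0.1838]
tcp_rot: [0.688, 0.716, 0.087, 0.084]
wrist_force: [-0.5, -0.2, -6.6]
grip_width: 0.389
```

```bash
python3 gp2.py -3.5 -0.5 199.5 -13.9 3.5 -18.8; python3 st.py -91.9 -0.5 138.5 wrist:w16; python3 - <<'E'
import cv2
im=cv2.imread('pics/w16.png')[150:390,190:450]; cv2.imwrite('pics/w16c.png',cv2.resize(im,None,fx=3,fy=2.5,interpolation=cv2.INTER_CUBIC))
E
```

```text
grip in station [ -5.   -0.4 202.9] t 19.475 w 0.389 F [-0.5 -0.2 -6.6]
T [-0.0001, 0.0007, 0.0036] dr [-0.03, 0.04, 0.01]
tcp in station [ -3.9  -0.4 183.8]
T [-0.0001, -0.0963, 0.0229] dr [13.87, 0.04, 0.01] at [ 0.5231 -0.0353  0.1838] w 0.389 t 19.475 F [-0.5 -0.2 -6.6]
```

View pics/w16c.png

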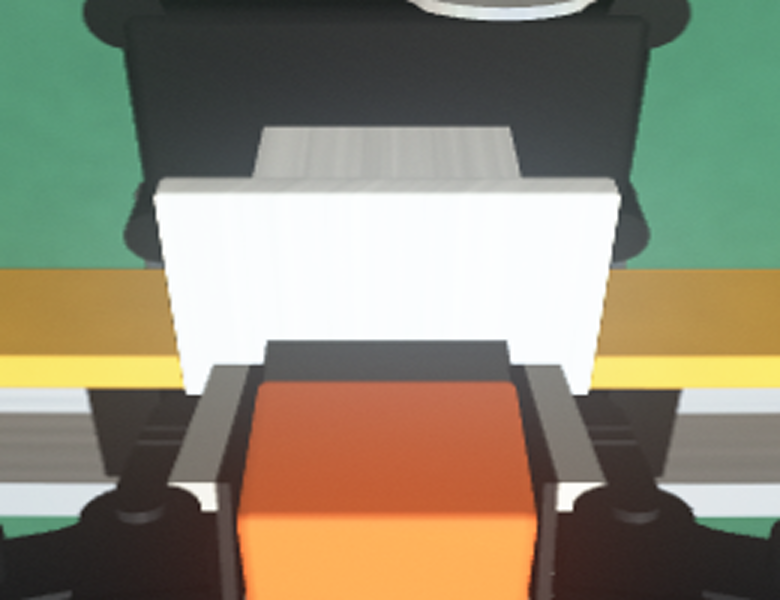

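Call:
{"name": "carry_out", "arguments": {
  "moves": [
    {"claw": 1, "translation": [0, 0.0003, 0.0009], "dr": [0, 0, 0]},
    {"claw": 1, "translation": [0, 0.0006, 0.0018], "dr": [0, 0, 0]},
    {"claw": 1, "translation": [0, 0.0009, 0.0028], "dr": [0, 0, 0]},
    {"claw": 1, "translation": [0, 0.0009, 0.0028], "dr": [0, 0, 0]}
  ]
}}

```text
clock: 20.02
tool_pos: [0.5244, -0.0353, 0.1812]
tcp_rot: [0.688, 0.716, 0.087, 0.084]
wrist_force: [0.0, -0.1, -6.5]
grip_width: 0.386
```

Call:
{"name": "carry_out", "arguments": {
  "moves": [
    {"claw": 1, "translation": [0, 0.0005, 0.0001], "dr": [0, 0, 0]},
    {"claw": 1, "translation": [0, 0.001, 0.0003], "dr": [0, 0, 0]},
    {"claw": 1, "translation": [0, 0.001, 0.0003], "dr": [0, 0, 0]}
  ]
}}

```text
clock: 20.4
tool_pos: [0.5255, -0.0353, 0.1812]
tcp_rot: [0.688, 0.716, 0.087, 0.084]
wrist_force: [-0.3, 0.1, -6.4]
grip_width: 0.389
```

Call:
{"name": "carry_out", "arguments": {
  "moves": [
    {"claw": 1, "translation": [0, 0.0005, 0.0001], "dr": [0, 0, 0]},
    {"claw": 1, "translation": [0, 0.001, 0.0003], "dr": [0, 0, 0]},
    {"claw": 1, "translation": [0, 0.001, 0.0003], "dr": [0, 0, 0]}
  ]
}}

```text
clock: 20.78
tool_pos: [0.5266, -0.0352, 0.1811]
tcp_rot: [0.688, 0.716, 0.087, 0.084]
wrist_force: [1.0, 0.3, -6.2]
grip_width: 0.389
```

Call:
{"name": "carry_out", "arguments": {
  "moves": [
    {"claw": 1, "translation": [0, 0.0005, 0.0001], "dr": [0, 0, 0]},
    {"claw": 1, "translation": [0, 0.001, 0.0003], "dr": [0, 0, 0]},
    {"claw": 1, "translation": [0, 0.001, 0.0003], "dr": [0, 0, 0]}
  ]
}}

```text
clock: 21.15
tool_pos: [0.5271, -0.0352, 0.1808]
tcp_rot: [0.688, 0.716, 0.087, 0.083]
wrist_force: [-5.4, -0.6, -3.0]
grip_width: 0.387
```

Call:
{"name": "carry_out", "arguments": {
  "moves": [
    {"claw": 1, "translation": [0, -0.0004, 0.0004], "dr": [0, 0, 0]},
    {"claw": 1, "translation": [0, -0.0007, 0.0009], "dr": [0, 0, 0]},
    {"claw": 1, "translation": [0, -0.0007, 0.0013], "dr": [0, 0, 0]},
    {"claw": 1, "translation": [0, -0.0007, 0.0013], "dr": [0, 0, 0]}
  ]
}}

```text
clock: 21.65
tool_pos: [0.527, -0.0353, 0.1802]
tcp_rot: [0.688, 0.715, 0.087, 0.083]
wrist_force: [-13.4, 0.6, 19.2]
grip_width: 0.384
```

Call:
{"name": "carry_out", "arguments": {
  "moves": [
    {"claw": 1, "translation": [0, 0.0, -0.0004], "dr": [0, 0, 0]},
    {"claw": 0.6, "translation": [0, 0.0, -0.0004], "dr": [0, 0, 0]},
    {"claw": 0.3, "translation": [0, 0.0, -0.0004], "dr": [0, 0, 0]},
    {"claw": 0.2, "translation": [0, 0.0, -0.0004], "dr": [0, 0, 0]},
    {"claw": 0.2, "translation": [0, 0.0, -0.0004], "dr": [0, 0, 0]}
  ],
  "grip_force": 20
}}

```text
clock: 22.28
tool_pos: [0.527, -0.0353, 0.1806]
tcp_rot: [0.688, 0.715, 0.087, 0.083]
wrist_force: [0.6, -0.2, 0.0]
grip_width: 0.801
```

```bash
python3 st.py -91.9 -0.5 138.5 wrist:w17; python3 - <<'E'
import cv2
im=cv2.imread('pics/w17.png')[150:390,190:450]; cv2.imwrite('pics/w17c.png',cv2.resize(im,None,fx=3,fy=2.5,interpolation=cv2.INTER_CUBIC))
E
```

```text
tcp in station [  0.   -0.5 180.6]
T [-0.0001, -0.0993, 0.0189] dr [13.87, -0.04, -0.02] at [ 0.527  -0.0353  0.1806] w 0.801 t 22.275 F [ 0.6 -0.2  0. ]
```

View pics/w17c.png

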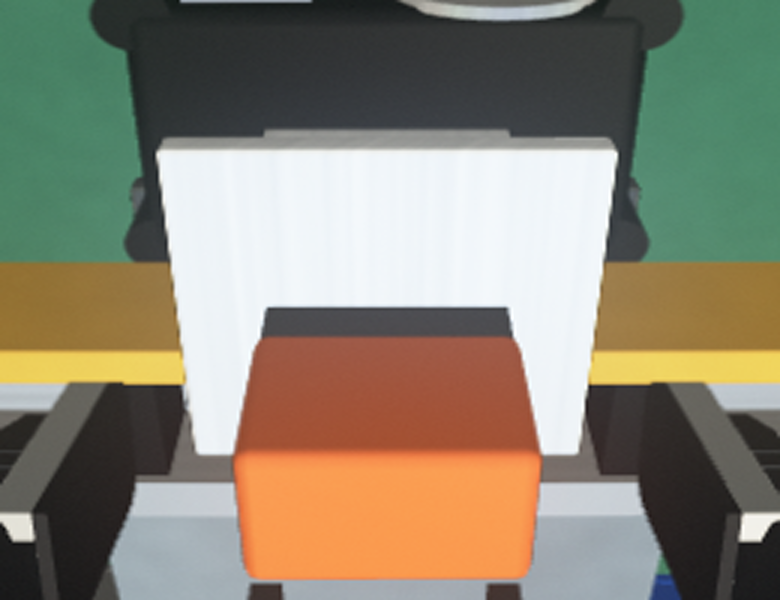

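```bash
python3 -c "
from meas import *
meas('w17',[(158,150),(617,150),(196,454),(580,454),(235,452),(540,452),(533,578),(245,578)],(190,150))"
python3 st.py -91.9 -0.5 138.5 wrist:w18; python3 - <<'E'
import cv2
im=cv2.imread('pics/w18.png')[150:390,190:450]; cv2.imwrite('pics/w18c.png',cv2.resize(im,None,fx=3,fy=2.5,interpolation=cv2.INTER_CUBIC))
E
```

```text
rel tilt 10.63 pos [  0.   -3.7 -17.1] -0.04 res 1.4
grip station mm [ -7.7  -0.5 196.4]
lean x -0.05651969627217052 y -0.0006052932561788077
nose [ 19.6  -0.4 139.8]
tcp in station [ -0.   -0.5 180.6]
T [-0.0001, -0.0993, 0.0189] dr [13.86, -0.04, -0.02] at [ 0.527  -0.0353  0.1806] w 0.802 t 22.325 F [-0.9  1.   0.3]
```

View pics/w18c.png

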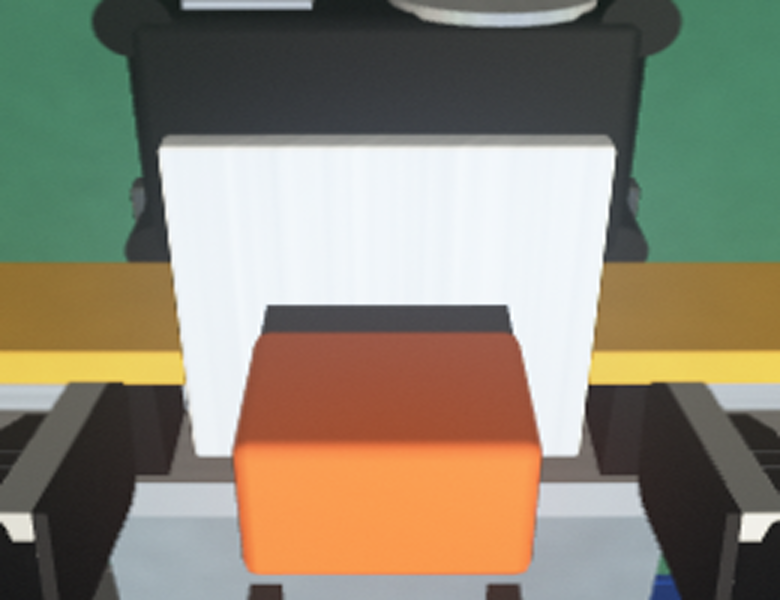

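Call:
{"name": "carry_out", "arguments": {
  "moves": [
    {"claw": 0.2, "translation": [0, 0.0, 0], "dr": [0, 0, 0]},
    {"claw": 0.2, "translation": [0, 0.0, 0], "dr": [0, 0, 0]},
    {"claw": 0.2, "translation": [0, 0.0, 0], "dr": [0, 0, 0]}
  ]
}}

```text
clock: 22.75
tool_pos: [0.527, -0.0353, 0.1806]
tcp_rot: [0.688, 0.715, 0.087, 0.083]
wrist_force: [-0.5, -0.1, 0.6]
grip_width: 0.803
```

```bash

python3 st.py -91.9 -0.5 138.5 wrist:w19; python3 - <<'E'
import cv2
im=cv2.imread('pics/w19.png')[150:390,190:450]; cv2.imwrite('pics/w19c.png',cv2.resize(im,None,fx=3,fy=2.5,interpolation=cv2.INTER_CUBIC))
E
```

```text
tcp in station [-1.000e-01 -5.000e-01  1.806e+02]
T [-0.0001, -0.0992, 0.0189] dr [13.86, -0.04, -0.02] at [ 0.527  -0.0353  0.1806] w 0.803 t 22.75 F [-0.5 -0.1  0.6]
```

View pics/w19c.png

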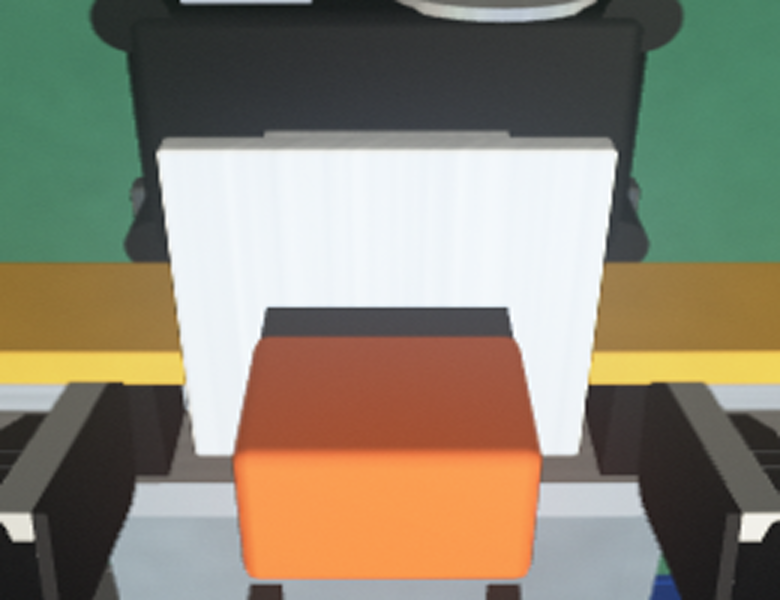

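```bash
python3 - <<'E'
from h import *
from gp import frame
X,Y,O=frame(); T=cam('top'); S=cam('scene')
for z in(.305,.312):
    P=atz(T,[[319.6,149.8],[349.7,149.8]],z)-O; print(np.c_[P@X,P@Y].round(4))
# predicted
for le,a in((1.75,1.75),(1.85,1.87),(1.95,2.0)):
    h=np.array([75+26*np.cos(le),181+26*np.sin(le)]); b=h+110*np.array([-np.cos(a),np.sin(a)]); print(le,a,h,b,'tip',75+80*np.cos(le),181+80*np.sin(le))
    pts=[O+X*b[0]/1e3+Y*s*.034+[0,0,b[1]/1e3] for s in(-1,1)]+[O+X*(75+80*np.cos(le))/1e3+[0,0,(181+80*np.sin(le))/1e3]]
    print('top',proj(T,pts).round(1).tolist(),'scene',proj(S,pts).round(1).tolist())
E
python3 gp2.py -60 -0.5 330 -13.9 3.5 -18.8
```

```text
[[ 0.1137  0.0317]
 [ 0.1096 -0.0373]]
[[ 0.1117  0.0317]
 [ 0.1076 -0.0368]]
1.75 1.75 [ 70.36560255 206.58363462] [ 89.97266867 314.82208877] tip 60.740315548040634 259.71887574991496
top [[349.0, 157.1], [319.2, 158.8], [334.4, 176.1]] scene [[323.7, 237.1], [349.7, 228.8], [332.0, 238.0]]
1.85 1.87 [ 67.83465358 205.99315528] [100.25818241 311.10602213] tip 52.95278025403896 257.902016238024
top [[348.7, 153.1], [318.9, 154.9], [334.6, 179.5]] scene [[325.3, 241.2], [351.3, 232.8], [330.8, 236.2]]
1.95 2.0 [ 65.37529838 205.15295259] [111.15145041 305.17566954] tip 45.38553349189705 255.31677720030956
top [[348.2, 149.2], [318.6, 150.9], [334.7, 182.8]] scene [[327.1, 246.1], [353.1, 237.6], [329.7, 234.6]]
grip in station [ -1.2  -0.5 199.7] t 22.8 w 0.798 F [-0.  -0.1  0.5]
T [0.0, -0.0259, -0.1406] dr [-0.04, -0.04, -0.02]
```

Call:
{"name": "carry_out", "arguments": {
  "moves": [
    {"claw": 0.2, "translation": [0, 0, -0.015], "dr": [0, 0, 0]},
    {"claw": 0.2, "translation": [0, 0, -0.04], "dr": [0, 0, 0]},
    {"claw": 0.2, "translation": [0, 0, -0.075], "dr": [0, 0, 0]},
    {"claw": 0.2, "translation": [0, 0, -0.115], "dr": [0, 0, 0]},
    {"claw": 1, "translation": [0, 0, -0.15], "dr": [4, 0, 0]},
    {"claw": 1, "translation": [0, 0, -0.18], "dr": [10, 0, 0]},
    {"claw": 1, "translation": [0, 0, -0.19], "dr": [13.9, 0, 0]},
    {"claw": 1, "translation": [0, 0, -0.19], "dr": [13.9, 0, 0]}
  ]
}}

```text
clock: 23.8
tool_pos: [0.4821, -0.0372, 0.3651]
tcp_rot: [0.693, 0.721, -0.0, 0.0]
wrist_force: [0.3, -1.6, -0.4]
grip_width: 0.002
```

```bash
python3 st.py 150 0 365 wrist:w20 scene:s20; python3 - <<'E'
import cv2,numpy as np
s=cv2.imread('pics/s20.png')[180:300,260:400]; t=cv2.imread('pics/w20.png')
f=lambda i:cv2.resize(i,(400,300),interpolation=cv2.INTER_CUBIC)
cv2.imwrite('pics/m20.png',np.hstack([f(s),f(t)]))
E
```

```text
tcp in station [-44.9  -0.7 365.1]
T [0.0008, 0.1949, 0.0] dr [-0.01, 0.04, -0.03] at [ 0.4821 -0.0372  0.3651] w 0.002 t 23.8 F [ 0.3 -1.6 -0.4]
```

View pics/m20.png

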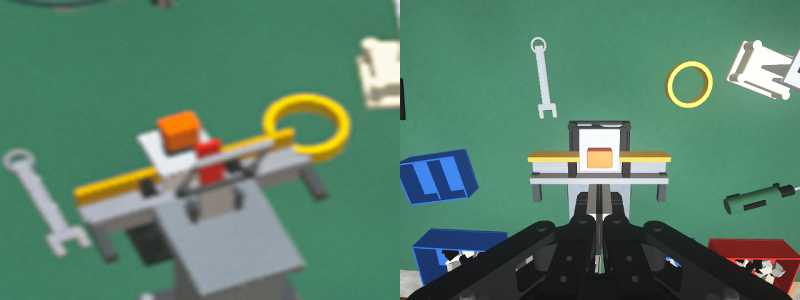

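Call:
{"name": "carry_out", "arguments": {
  "moves": [
    {"claw": 1, "translation": [0, 0.03, -0.01], "dr": [0, 0, 0]},
    {"claw": 1, "translation": [0, 0.085, -0.012], "dr": [0, 0, 0]},
    {"claw": 1, "translation": [0, 0.14, -0.01], "dr": [0, 0, 0]},
    {"claw": 1, "translation": [0, 0.185, -0.005], "dr": [0, 0, 0]},
    {"claw": 1, "translation": [0, 0.2, 0], "dr": [0, 0, 0]},
    {"claw": 1, "translation": [0, 0.2, 0.02], "dr": [0, 0, 0]},
    {"claw": 1, "translation": [0, 0.2, 0.06], "dr": [0, 0, 0]},
    {"claw": 1, "translation": [0, 0.2, 0.08], "dr": [0, 0, 0]}
  ]
}}

```text
clock: 24.9
tool_pos: [0.68, -0.0297, 0.2828]
tcp_rot: [0.694, 0.72, -0.0, -0.001]
wrist_force: [0.4, 0.6, 0.7]
grip_width: 0.0
```

```bash
python3 st.py 65 0 285 wrist:w21 scene:s21; python3 - <<'E'
import cv2,numpy as np
s=cv2.imread('pics/s21.png')[160:300,250:410]; t=cv2.imread('pics/w21.png')
f=lambda i:cv2.resize(i,(400,300),interpolation=cv2.INTER_CUBIC)
cv2.imwrite('pics/m21.png',np.hstack([f(s),f(t)]))
E
```

```text
tcp in station [153.1  -0.9 282.8]
T [0.0007, -0.0881, -0.0021] dr [-0.06, -0.04, -0.09] at [ 0.68   -0.0297  0.2828] w 0.0 t 24.9 F [0.4 0.6 0.7]
```

View pics/m21.png

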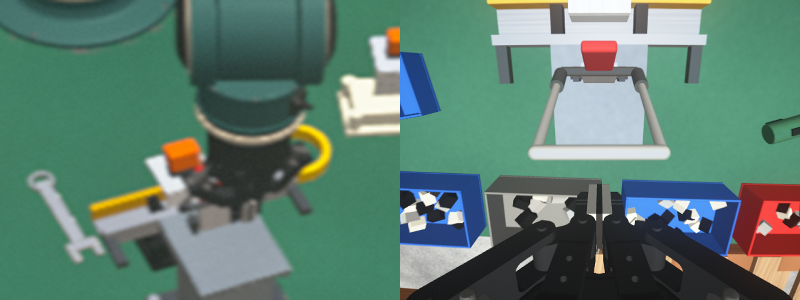

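Call:
{"name": "carry_out", "arguments": {
  "moves": [
    {"claw": 1, "translation": [0, -0.015, 0], "dr": [0, 0, 0]},
    {"claw": 1, "translation": [0, -0.03, 0], "dr": [0, 0, 0]},
    {"claw": 1, "translation": [0, -0.042, 0], "dr": [0, 0, 0]},
    {"claw": 1, "translation": [0, -0.054, 0], "dr": [0, 0, 0]},
    {"claw": 1, "translation": [0, -0.066, 0], "dr": [0, 0, 0]},
    {"claw": 1, "translation": [0, -0.078, 0], "dr": [0, 0, 0]},
    {"claw": 1, "translation": [0, -0.09, 0], "dr": [0, 0, 0]},
    {"claw": 1, "translation": [0, -0.095, 0], "dr": [0, 0, 0]}
  ]
}}

```text
clock: 26.0
tool_pos: [0.5845, -0.033, 0.2833]
tcp_rot: [0.693, 0.72, -0.0, -0.001]
wrist_force: [-0.3, 0.4, 0.4]
grip_width: 0.003
```

```bash
python3 st.py 140 0 330 wrist:w22 scene:s22; python3 - <<'E'
import cv2,numpy as np
s=cv2.imread('pics/s22.png')[160:300,250:410]; t=cv2.imread('pics/w22.png')
f=lambda i:cv2.resize(i,(400,300),interpolation=cv2.INTER_CUBIC)
cv2.imwrite('pics/m22.png',np.hstack([f(s),f(t)]))
E
```

```text
tcp in station [ 57.5  -0.5 283.3]
T [0.0006, 0.0824, -0.0469] dr [-0.12, -0.06, -0.06] at [ 0.5845 -0.033   0.2833] w 0.003 t 26.0 F [-0.3  0.4  0.4]
```

View pics/m22.png

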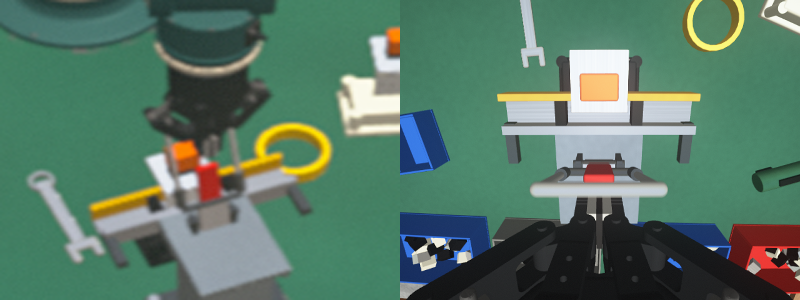

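Call:
{"name": "carry_out", "arguments": {
  "moves": [
    {"claw": 1, "translation": [0, -0.008, -0.002], "dr": [0, 0, 0]},
    {"claw": 1, "translation": [0, -0.015, -0.005], "dr": [0, 0, 0]},
    {"claw": 1, "translation": [0, 0.0, -0.01], "dr": [0, 0, 0]},
    {"claw": 1, "translation": [0, 0.03, -0.02], "dr": [0, 0, 0]},
    {"claw": 1, "translation": [0, 0.06, -0.03], "dr": [0, 0, 0]},
    {"claw": 1, "translation": [0, 0.08, -0.03], "dr": [0, 0, 0]},
    {"claw": 1, "translation": [0, 0.08, -0.03], "dr": [0, 0, 0]}
  ]
}}

```text
clock: 26.98
tool_pos: [0.6654, -0.03, 0.3127]
tcp_rot: [0.693, 0.72, -0.001, -0.001]
wrist_force: [0.1, 0.1, -0.0]
grip_width: 0.002
```

```bash
python3 st.py 140 0 330 wrist:w23 scene:s23; python3 - <<'E'
import cv2,numpy as np
s=cv2.imread('pics/s23.png')[160:300,250:410]; t=cv2.imread('pics/w23.png')
f=lambda i:cv2.resize(i,(400,300),interpolation=cv2.INTER_CUBIC)
cv2.imwrite('pics/m23.png',np.hstack([f(s),f(t)]))
cv2.imwrite('pics/w23c.png',cv2.resize(t[0:200,200:450],None,fx=3,fy=3,interpolation=cv2.INTER_CUBIC))
E
```

```text
tcp in station [138.5  -0.7 312.7]
T [0.0007, 0.0015, -0.0173] dr [-0.14, -0.0, -0.06] at [ 0.6654 -0.03    0.3127] w 0.002 t 26.975 F [ 0.1  0.1 -0. ]
```

View pics/m23.png

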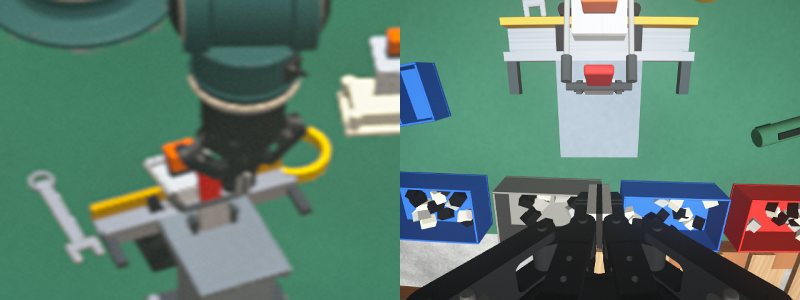

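View pics/w23c.png

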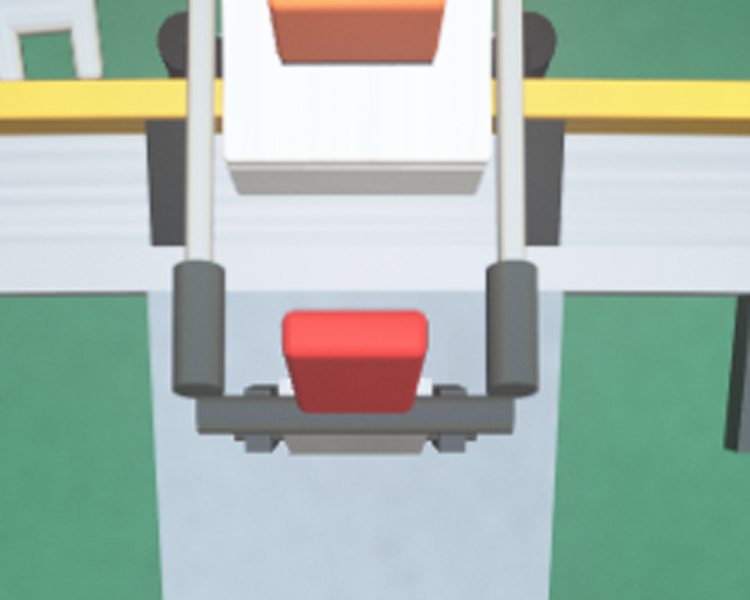

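Call:
{"name": "carry_out", "arguments": {
  "moves": [
    {"claw": 1, "translation": [0, -0.01, -0.04], "dr": [0, 0, 0]},
    {"claw": 1, "translation": [0, -0.05, -0.05], "dr": [0, 0, 0]},
    {"claw": 1, "translation": [0, -0.105, -0.05], "dr": [0, 0, 0]},
    {"claw": 1, "translation": [0, -0.15, -0.045], "dr": [0, 0, 0]},
    {"claw": 1, "translation": [0, -0.185, -0.02], "dr": [0, 0, 0]},
    {"claw": 1, "translation": [0, -0.195, 0.0], "dr": [0, 0, 0]},
    {"claw": 1, "translation": [0, -0.195, 0.0], "dr": [0, 0, 0]}
  ]
}}

```text
clock: 27.95
tool_pos: [0.4682, -0.0374, 0.313]
tcp_rot: [0.693, 0.721, -0.0, -0.002]
wrist_force: [0.7, 0.1, 1.0]
grip_width: 0.003
```

```bash
python3 st.py 25 0 250 wrist:w24 scene:s24; python3 - <<'E'
import cv2,numpy as np
s=cv2.imread('pics/s24.png')[180:300,260:400]; t=cv2.imread('pics/w24.png')
f=lambda i:cv2.resize(i,(400,300),interpolation=cv2.INTER_CUBIC)
cv2.imwrite('pics/m24.png',np.hstack([f(s),f(t)]))
cv2.imwrite('pics/w24c.png',cv2.resize(t[150:350,200:450],None,fx=3,fy=3,interpolation=cv2.INTER_CUBIC))
E
```

```text
tcp in station [-5.89e+01 -2.00e-01  3.13e+02]
T [0.0001, 0.0841, 0.0628] dr [-0.2, -0.16, -0.05] at [ 0.4682 -0.0374  0.313 ] w 0.003 t 27.95 F [0.7 0.1 1. ]
```

View pics/m24.png

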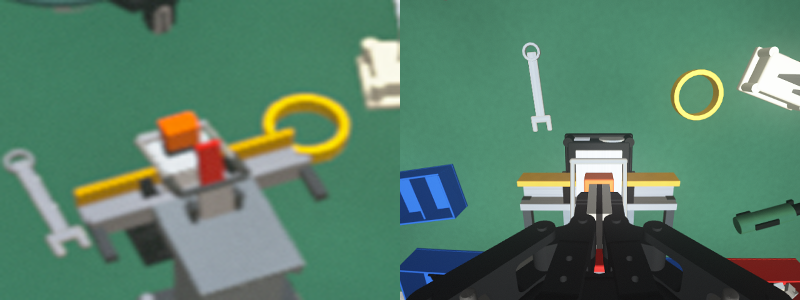

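View pics/w24c.png

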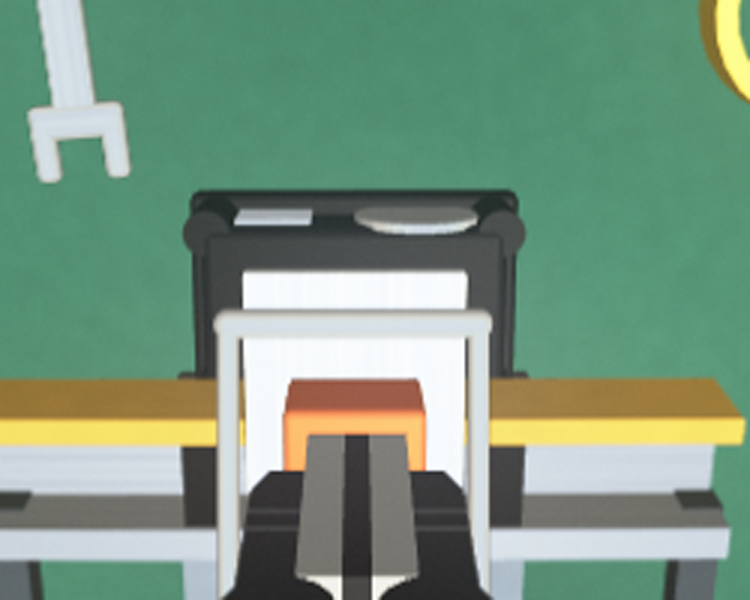

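```bash
python3 - <<'E'
from h import *
import pickle
from gp import frame
st,C=pickle.load(open('w24.pkl','rb')); X,Y,O=frame()
for n,p,z in (('bar',(354,322),.177),('gripback L top',(285,410),.2125),('gripback R',(425,410),.2125),('webbackL',(242,272),.17),('webbackR',(467,272),.17)):
    P=atz(C,[np.array(p)/3+[200,150]-.3],z)[0]-O; print(n,(P@X*1e3).round(1),(P@Y*1e3).round(1))
for r in (72,):
  for th in (1.9,1.7,1.5,1.3,1.1,.9,.7,.5,.3,.15,0.05,0):
    c,s=np.cos(th),np.sin(th); print(th,'TCP',round(75+r*c-4*s-11,1),round(181+r*s+4*c,1))
E
```

```text
bar -32.7 -0.7
gripback L top -24.5 -16.8
gripback R -24.4 15.7
webbackL -44.1 -30.0
webbackR -44.0 28.9
1.9 TCP 36.9 247.8
1.7 TCP 50.8 251.9
1.5 TCP 65.1 253.1
1.3 TCP 79.4 251.4
1.1 TCP 93.1 247.0
0.9 TCP 105.6 239.9
0.7 TCP 116.5 230.4
0.5 TCP 125.3 219.0
0.3 TCP 131.6 206.1
0.15 TCP 134.6 195.7
0.05 TCP 135.7 188.6
0 TCP 136.0 185.0
```

Call:
{"name": "carry_out", "arguments": {
  "moves": [
    {"claw": 1, "translation": [0, 0.03, 0.01], "dr": [0, 0, 0]},
    {"claw": 1, "translation": [0, 0.065, 0.035], "dr": [0, 0, 0]},
    {"claw": 1, "translation": [0, 0.08, 0.058], "dr": [0, 0, 0]},
    {"claw": 1, "translation": [0, 0.092, 0.064], "dr": [0, 0, 0]},
    {"claw": 1, "translation": [0, 0.104, 0.062], "dr": [0, 0, 0]},
    {"claw": 1, "translation": [0, 0.116, 0.061], "dr": [0, 0, 0]},
    {"claw": 1, "translation": [0, 0.128, 0.061], "dr": [0, 0, 0]}
  ]
}}

```text
clock: 28.92
tool_pos: [0.5987, -0.0326, 0.2541]
tcp_rot: [0.694, 0.72, 0.0, -0.001]
wrist_force: [-2.4, -1.4, 0.9]
grip_width: 0.002
```

```bash
python3 st.py 93.1 -0.3 247 wrist:w25 scene:s25; python3 - <<'E'
import cv2,numpy as np
s=cv2.imread('pics/s25.png')[180:300,260:400]; t=cv2.imread('pics/w25.png')
f=lambda i:cv2.resize(i,(400,300),interpolation=cv2.INTER_CUBIC)
cv2.imwrite('pics/m25.png',np.hstack([f(s),f(t)]))
E
```

```text
tcp in station [ 71.7  -0.7 254.1]
T [0.0004, 0.0214, 0.0071] dr [-0.01, -0.09, -0.07] at [ 0.5987 -0.0326  0.2541] w 0.002 t 28.925 F [-2.4 -1.4  0.9]
```

View pics/m25.png

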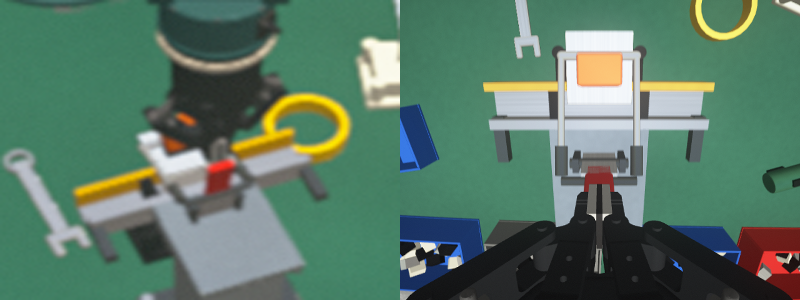

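Call:
{"name": "carry_out", "arguments": {
  "moves": [
    {"claw": 1, "translation": [0, 0.008, 0.003], "dr": [0, 0, 0]},
    {"claw": 1, "translation": [0, 0.015, 0.005], "dr": [0, 0, 0]},
    {"claw": 1, "translation": [0, 0.022, 0.008], "dr": [0, 0, 0]},
    {"claw": 1, "translation": [0, 0.028, 0.011], "dr": [0, 0, 0]},
    {"claw": 1, "translation": [0, 0.034, 0.015], "dr": [0, 0, 0]},
    {"claw": 1, "translation": [0, 0.037, 0.017], "dr": [0, 0, 0]},
    {"claw": 1, "translation": [0, 0.037, 0.017], "dr": [0, 0, 0]}
  ]
}}

```text
clock: 29.9
tool_pos: [0.6358, -0.0311, 0.2361]
tcp_rot: [0.693, 0.72, -0.0, -0.001]
wrist_force: [0.3, -0.6, 0.0]
grip_width: 0.001
```

```bash
python3 st.py 125.3 -0.3 219 wrist:w26; python3 - <<'E'
import cv2,numpy as np
t=cv2.imread('pics/w26.png')
cv2.imwrite('pics/w26c.png',cv2.resize(t[20:220,200:450],None,fx=3,fy=3,interpolation=cv2.INTER_CUBIC))
E
```

```text
tcp in station [108.8  -0.6 236.1]
T [0.0003, 0.0165, 0.0171] dr [-0.06, -0.04, -0.06] at [ 0.6358 -0.0311  0.2361] w 0.001 t 29.9 F [ 0.3 -0.6  0. ]
```

View pics/w26.png

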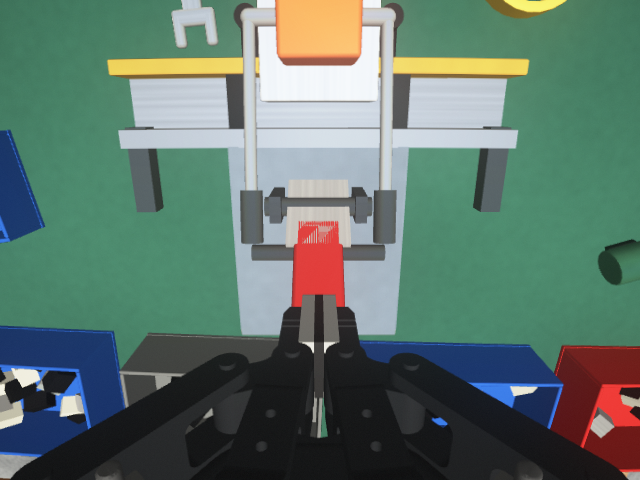

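View pics/w26c.png

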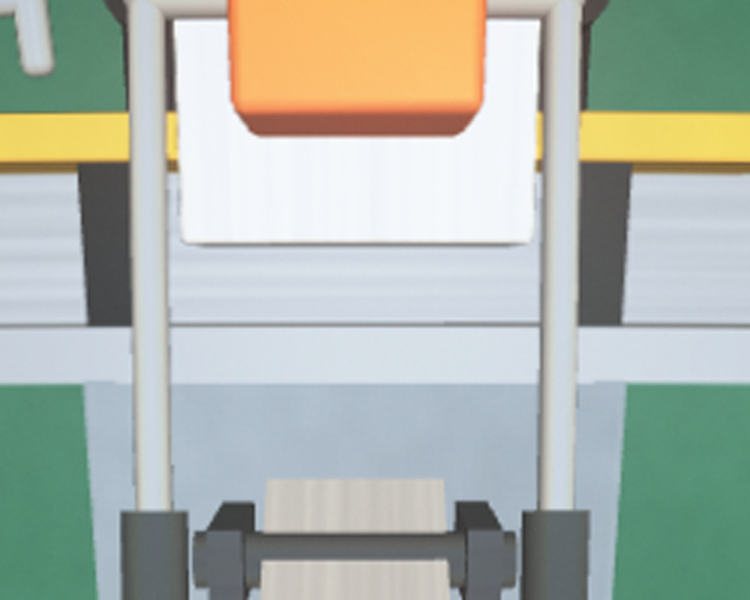

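```bash
python3 - <<'E'
from h import *
import pickle
from gp import frame
st,C=pickle.load(open('w26.pkl','rb')); X,Y,O=frame()
for n,p,z in (('barL',(150,0),.178),('barR',(570,0),.178),('gripfront L top',(234,105),.2125),('gripfront R',(482,105),.2125),('webfL',(182,240),.1715),('webfR',(531,240),.1715),('lip',(650,163),.165)):
    P=atz(C,[np.array(p)/3+[200,20]-.3],z)[0]-O; print(n,(P@X*1e3).round(1),(P@Y*1e3).round(1))
P=atz(C,[[320,16]],.178)[0]-O; print('bar centre row16',P@X)
E
```

```text
barL -13.6 -32.8
barR -13.5 32.9
gripfront L top 6.3 -16.8
gripfront R 6.4 16.0
webfL 22.0 -30.3
webfR 22.1 29.1
lip 9.1 50.2
bar centre row16 -0.015028509290820908
```

Call:
{"name": "carry_out", "arguments": {
  "moves": [
    {"claw": 1, "translation": [0, 0.004, 0.003], "dr": [0, 0, 0]},
    {"claw": 1, "translation": [0, 0.008, 0.006], "dr": [0, 0, 0]},
    {"claw": 1, "translation": [0, 0.0125, 0.011], "dr": [0, 0, 0]},
    {"claw": 1, "translation": [0, 0.0165, 0.017], "dr": [0, 0, 0]},
    {"claw": 1, "translation": [0, 0.02, 0.0235], "dr": [0, 0, 0]},
    {"claw": 1, "translation": [0, 0.0228, 0.03], "dr": [0, 0, 0]},
    {"claw": 1, "translation": [0, 0.0245, 0.0355], "dr": [0, 0, 0]},
    {"claw": 1, "translation": [0, 0.0258, 0.04], "dr": [0, 0, 0]}
  ]
}}

```text
clock: 30.95
tool_pos: [0.6615, -0.0301, 0.1958]
tcp_rot: [0.693, 0.72, -0.0, -0.001]
wrist_force: [-0.1, 0.0, 0.3]
grip_width: -0.004
```

```bash
python3 st.py 136 -0.3 185 wrist:w27 scene:s27
```

```text
tcp in station [134.5  -0.6 195.8]
T [0.0003, 0.0015, 0.0108] dr [-0.06, -0.04, -0.06] at [ 0.6615 -0.0301  0.1958] w -0.004 t 30.95 F [-0.1  0.   0.3]
```

View pics/w27.png

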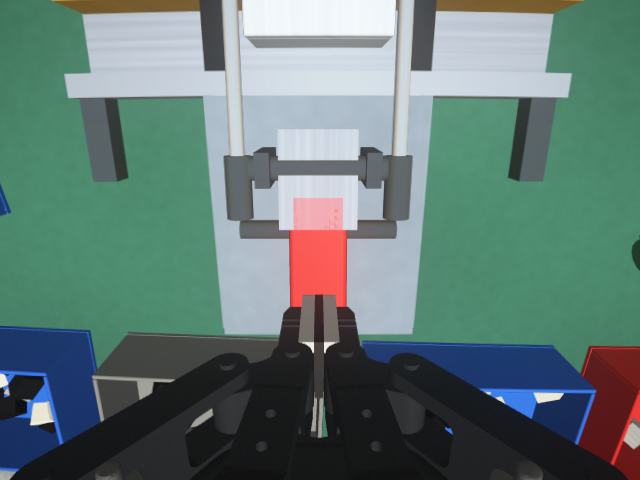

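Call:
{"name": "carry_out", "arguments": {
  "moves": [
    {"claw": 1, "translation": [0, 0.001, 0.003], "dr": [0, 0, 0]},
    {"claw": 1, "translation": [0, 0.001, 0.006], "dr": [0, 0, 0]},
    {"claw": 1, "translation": [0, 0.0015, 0.0085], "dr": [0, 0, 0]},
    {"claw": 1, "translation": [0, 0.0015, 0.0105], "dr": [0, 0, 0]},
    {"claw": 1, "translation": [0, 0.0015, 0.0105], "dr": [0, 0, 0]}
  ]
}}

```text
clock: 31.68
tool_pos: [0.6628, -0.03, 0.1852]
tcp_rot: [0.693, 0.721, -0.0, -0.001]
wrist_force: [-0.1, 0.3, -0.1]
grip_width: 0.002
```

Call:
{"name": "carry_out", "arguments": {
  "moves": [
    {"claw": 1, "translation": [0, 0, 0.001], "dr": [0, 0, 0]},
    {"claw": 1, "translation": [0, 0, 0.002], "dr": [0, 0, 0]},
    {"claw": 1, "translation": [0, 0, 0.003], "dr": [0, 0, 0]}
  ]
}}

```text
clock: 32.05
tool_pos: [0.6629, -0.0301, 0.1843]
tcp_rot: [0.693, 0.72, 0.0, -0.001]
wrist_force: [-16.6, 4.2, 38.4]
grip_width: 0.0
```

Call:
{"name": "carry_out", "arguments": {
  "moves": [
    {"claw": 1, "translation": [0, 0, -0.01], "dr": [0, 0, 0]},
    {"claw": 1, "translation": [0, 0, -0.05], "dr": [0, 0, 0]},
    {"claw": 1, "translation": [0, -0.03, -0.1], "dr": [0, 0, 0]},
    {"claw": 1, "translation": [0, -0.07, -0.14], "dr": [0, 0, 0]},
    {"claw": 1, "translation": [0, -0.11, -0.16], "dr": [0, 0, 0]},
    {"claw": 1, "translation": [0, -0.13, -0.17], "dr": [0, 0, 0]},
    {"claw": 1, "translation": [0, -0.13, -0.17], "dr": [0, 0, 0]}
  ]
}}

```text
clock: 32.92
tool_pos: [0.5326, -0.0354, 0.3554]
tcp_rot: [0.693, 0.721, 0.002, -0.001]
wrist_force: [-0.2, 0.1, 0.3]
grip_width: -0.003
```

```bash
python3 st.py 136 -0.3 185 wrist:w28 scene:s28;  python3 - <<'E'
import cv2,numpy as np
s=cv2.imread('pics/s28.png')[180:300,260:400]; cv2.imwrite('pics/s28c.png',cv2.resize(s,None,fx=5,fy=5,interpolation=cv2.INTER_CUBIC))
E
```

```text
tcp in station [  5.6  -0.8 355.4]
T [-0.0001, 0.1302, 0.1706] dr [0.08, -0.23, -0.04] at [ 0.5326 -0.0354  0.3554] w -0.003 t 32.925 F [-0.2  0.1  0.3]
```

View pics/w28.png

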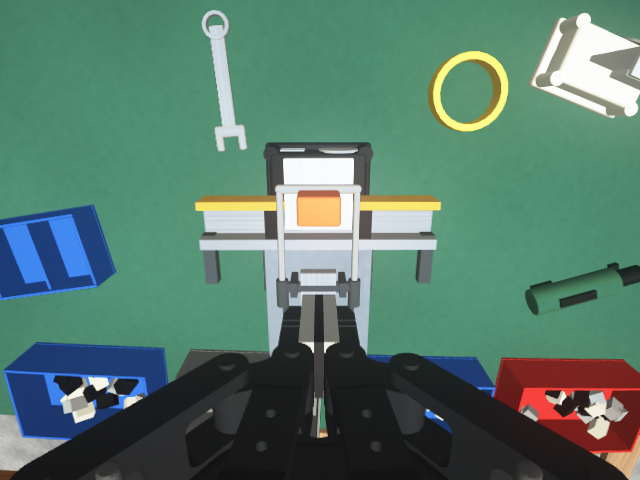

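View pics/s28c.png

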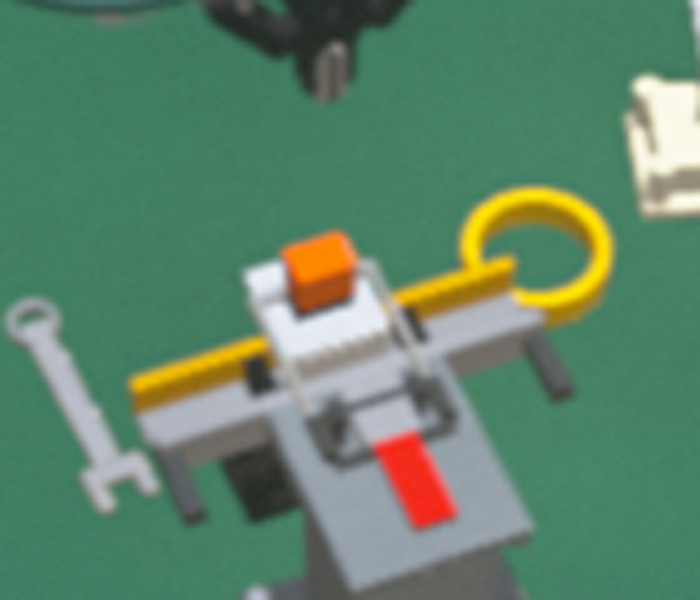

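```bash
python3 - <<'E'
from h import *
import pickle
from gp import frame
st,C=pickle.load(open('w28.pkl','rb')); X,Y,O=frame(); S=cam('scene')
W=lambda x,y,z:O+X*x/1e3+Y*y/1e3+[0,0,z/1e3]
im=cv2.imread('pics/w28.png'); cv2.imwrite('pics/w28c.png',cv2.resize(im[135:315,250:390],None,fx=4.2,fy=3.3,interpolation=cv2.INTER_CUBIC))
print('pred bar',((proj(C,[W(-13.5,s*34,181) for s in(-1,1)])-[250,135])*[4.2,3.3]).round(0))
print('pred grip top back/front',((proj(C,[W(-2.5+a,s*17,213.5) for a in(-12,12) for s in(-1,1)])-[250,135])*[4.2,3.3]).round(0))
print('web back/front',((proj(C,[W(-2.5+a,s*30,171.5) for a in(-36,27) for s in(-1,1)])-[250,135])*[4.2,3.3]).round(0))
for th in (0,.1,.2):
  c,s=np.cos(th),np.sin(th)
  print(th,'lever tip scene(crop5)',((proj(S,[W(75+80*c-4*s,k*12,181+80*s+4*c) for k in(-1,1)])-[260,180])*5).round(0).tolist())
E
```

```text
pred bar [[118. 179.]
 [460. 178.]]
pred grip top back/front [[195. 202.]
 [385. 201.]
 [198. 302.]
 [382. 302.]]
web back/front [[138.  74.]
 [439.  74.]
 [147. 311.]
 [431. 311.]]
0 lever tip scene(crop5) [[409.0, 525.0], [452.0, 510.0]]
0.1 lever tip scene(crop5) [[408.0, 515.0], [452.0, 500.0]]
0.2 lever tip scene(crop5) [[407.0, 504.0], [451.0, 489.0]]
```

View pics/w28c.png

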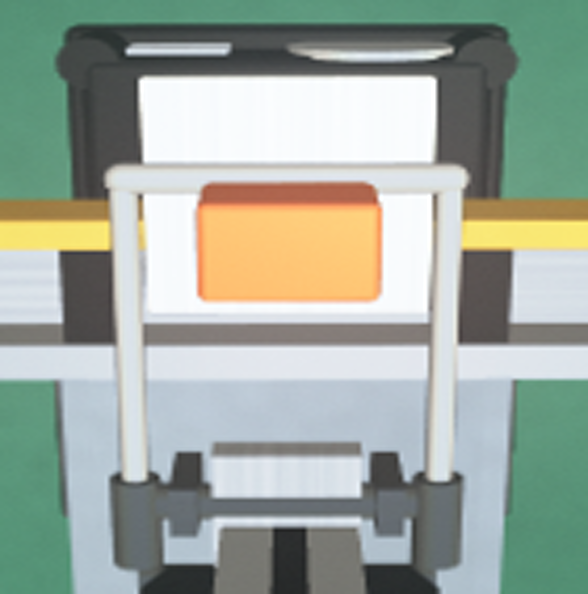

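```bash
python3 - <<'E'
from h import *
a=cv2.imread('pics/scene0.png').astype(int); b=cv2.imread('pics/s28.png').astype(int)
d=(np.abs(a-b).max(2)>50).astype(np.uint8); n,l,st,c=cv2.connectedComponentsWithStats(d)
print([s.tolist() for s in st[1:] if s[4]>15])
print(env.finish_job())
E
```

```text
[[265, 0, 89, 98, 3117], [287, 0, 5, 6, 19], [308, 0, 23, 35, 519], [331, 0, 14, 15, 118], [426, 0, 29, 12, 137], [453, 0, 66, 83, 2139], [262, 31, 13, 21, 166], [266, 52, 26, 27, 124], [250, 56, 38, 27, 181], [497, 69, 7, 7, 39], [242, 80, 11, 46, 186], [271, 80, 32, 37, 239], [249, 83, 19, 5, 52], [488, 82, 8, 9, 44], [256, 88, 12, 27, 89], [305, 91, 51, 57, 1151], [281, 107, 17, 12, 37], [302, 141, 48, 57, 1310], [308, 226, 49, 34, 843], [198, 234, 43, 50, 1563], [321, 256, 30, 30, 359], [305, 269, 14, 15, 135]]
the job is handed in; nothing more can be done
None
```

The black carrier is hung behind the lip with the bail in front of its neck and the red lever pushed flat, and the job is handed in at about 33 s. No verdict was reported.

**What went wrong on the way**
- On the first approach I carried it too high. The housing bumped the lip's front face and tilted the carrier about 12° in the grip, so I backed off.
- Trying to level it against the bench did not work. It pressed at up to about 65 N at the wrist, and I then levelled it by tilting the tool instead.
- On the first release the carrier leaned about 0.28 rad. I regrasped it, set the stem against the lip and released again. It then settled at a lean of about 0.06 rad, against a limit of 0.12.
- When setting it down, the wrist read up to about 43 N including x, near the 60 N limit. The contact force on the station itself was not measured.

**Last checks**
- **Carrier, bail and lever:** the grip, web, bail bar and lever tip all appear within a few pixels of where they should be for a clamped latch with the lever at about 0. While closing the lever the carrier's lean measured about 0.02 rad.
- **Lever stop:** the lever met a hard stop at about 38 N where it should lie flat.
- **Weakest check:** one nose height fit read 139.8 mm, at the low end of the allowed 138 to 148 mm.
- **Spring stretch:** this was only inferred from the bar's position, not measured.
- **Everything else:** the before-and-after scene images differ only at the arm, the station and the black carrier's starting place, so the white carrier and other things have not moved. The robot was clear of everything.

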